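Clamp the climate logger in its bay with the wing knob under the shelf

TASK

Put the grey climate logger back in its bay on the small raised white shelf: set it down gently between the two guide rails, behind the steel cam and with its display towards you. Then turn the black wing knob under the shelf's front edge until the cam holds the logger snugly against the rubber buffers, about 20 N of clamping and never over 40 N, and let go; leave the other things where they are.

Things in the scene. Friction and masses are not known exactly. Their poses are not given: they have to be found in the camera images.
- shelf: Fixed white steel shelf on 4 legs. Origin on the table below the knob's axis; x from the front edge into the shelf, y left, z up. Plate top 130, underside 118 mm above the table, x -10 (front edge) to 190 mm, y -120 to 120 mm. Front legs 30 mm square at x 20 mm, y -104 and 104 mm. Rear legs and beam, beyond x 160 mm, rise to 196 mm. Nothing else tall on it; guide rails 10 mm high.
- bay_home (a point): Point on the plate, 76 mm behind the knob's axis: the logger's origin when it just touches the buffers; axes as the shelf's. The stop is adjustable, so home is really up to 3 mm nearer or farther. Rails 10 mm wide, 85 mm long, inner faces 49 mm left and right of it. Set down 8 mm in front of this point the logger is clear of the open cam and of the buffers.
- bay_back (a point): Point midway between the nominal faces of the two rubber buffers, 126 mm behind the knob's axis, 9.5 mm above the plate; axes as the shelf's. Buffers 17 mm across, 28 mm left and right of it, each springy with 14 N per mm; they press on the logger's foot plate.
- knob: Black wing knob under the shelf's front edge. Origin on its vertical axis at table height; x along the wing, z up. The wing is one upright blade 12 mm thick, 91 to 113 mm above the table, reaching 73 mm from the axis; hub radius 15 mm. A finger from above can push the flat of the blade. It starts open, pointing front-left, its x axis 149 to 167 deg counter-clockwise of the shelf's x. It stays where left.
- cam (a point): Centre of the knob's cam: a greased steel disc of radius 16 mm on top of the plate (131 to 146 mm above the table), fixed off-centre on the knob's shaft, 14 mm from the axis along the knob's own y. Clamping turns the knob counter-clockwise seen from above: the wing swings from front-left across the front to the right. Hard end when the wing is at 269 deg from the shelf's x.
- wing_end (a point): In the wing's outer end, 66 mm from the axis, 102 mm above the table. Feel: turning free takes 0.28 N m (5.4 N at 52 mm from the axis), with the loose logger pushed along up to 0.35. The cam finds a logger at home at a wing angle of 210 to 248 deg; then the torque climbs to, at 25 N of clamping, 0.64 N m at 214 deg, 0.60 at 230, 0.55 at 242, 0.46 at 258. About 6 N is lost on letting go. 12 to 29 N must remain.
- logger: Loose grey climate logger, 0.5 to 0.75 kg, on an aluminium foot plate 100 x 90 x 18 mm (x, y, z). Origin: centre of the underside; z up, x towards its back. Housing 80 x 78 mm, up to 78 mm. On top a black carry handle along y: bar 14 mm thick (x), 62 mm long (y), 105 to 117 mm above the underside, on two end posts, 27 mm of opening below the bar.
- logger_display (a point): Centre of the dark blank display on the logger's -x side, 41.5 mm from its centre and 58 mm above its underside.
- punnet: Bystander: white open punnet 115 x 145 x 55 mm full of mushrooms, on the table. Origin: centre of underside.
- sprayer: Bystander: white spray bottle 64 mm across and 180 mm tall, on the table. Origin: centre of underside.
- knife: Bystander: picking knife with a wooden handle, about 140 mm long and 14 mm high, lying on the table in front of the shelf. Origin: under its middle.
- pot: Bystander: small clear sample pot 38 mm across and 45 mm tall, on the shelf at the left rear. Origin: centre of underside.
- stray: Bystander: a single mushroom 40 mm across and 36 mm tall, standing on the shelf at the right rear. Origin: centre of underside.
- stack: Bystander: stack of empty white punnets, 115 x 145 mm and 100 mm tall, far right on the table. Origin: centre of underside.
- brush: Bystander: hand brush lying on the table at the right, near the stack. Origin: under its middle.

How it is judged:
On the way:
1. the logger stands in the bay between the guide rails, display to the front, let go (x of logger in the frame of shelf between 0.06 and 0.084 m and y of logger in the frame of shelf between -0.007 and 0.007 m and z of logger in the frame of shelf between 0.126 and 0.134 m and angle between logger's own z axis and vertical below 0.06 rad and contact force between the fingers and logger below 0.2 N and x of logger_display in the frame of shelf below 0.06 m), for 0.2 s.
At the end, for the whole second after the job is handed in: The logger stands upright on the shelf between the rails, display to the front, square to the shelf within 4 degrees, its origin 71 to 82 mm behind the knob's axis and within 7 mm of the bay's middle, at rest, and the cam presses on it with 12 to 29 N (x of logger in the frame of shelf between 0.071 and 0.082 m and y of logger in the frame of shelf between -0.007 and 0.007 m and z of logger in the frame of shelf between 0.127 and 0.133 m and angle between logger's own z axis and vertical below 0.05 rad and angle between the x axis of logger and the x axis of shelf, either way round below 0.07 rad and x of logger_display in the frame of shelf below 0.06 m and linear speed of logger below 0.02 m/s and contact force between knob and logger between 12 and 29 N); the robot touches nothing.
It fails at once if the cam presses on the logger with more than 40 N (overtightened) (contact force between knob and logger above 40 N).
It fails at once if the logger is set down hard: more than 65 N on the shelf (contact force between logger and shelf above 65 N).
It fails at once if the logger is tipped by more than 30 degrees (angle between logger's own z axis and vertical above 0.52 rad).
It fails at once if another thing is moved by more than 40 mm (distance of any of punnet, sprayer, knife, pot, stray, stack, brush from where it was at the start of the episode above 0.04 m).
It also fails if it takes over 72 s, if anything falls off the work surface, if the arm or the gripper's body presses on something with over 40 N, if the wrist force passes 120 N, or if a joint passes its speed limit or range.

ROBOT

A 6-joint arm with a two-finger parallel gripper is mounted at the origin on the work surface. World frame = base frame: x ahead of the robot, y to its left, z up, the work surface at z = 0. Lengths are in m, angles in rad, forces in N, time in s.
With the tool pointing down it reaches from about 0.425 to 0.95 m from the base axis. Payload 3.5 kg.
Tool frame: the origin (TCP) lies midway between the tips of the shut fingers; the grasp point (between the pads) lies grasp_offset behind it (grasp_offset is the distance from the TCP to the grasp point, in m); z points along the fingers, y is the direction in which the jaws open and shut (so a half turn about z gives the same grasp; the last joint's range is limited). The gripper opens to 85 mm and grips with 20 to 120 N. Pads are 22 mm wide; open, the fingers measure 114 mm over their backs; the gripper's body (76 mm by 85 mm) begins 54 mm behind the grasp point. The pads swing forward as they close: fully open they stand 13 mm farther back than shut.
Start: joints at [-1.315, 0.286, 1.577, -0, 1.279, -0.15], TCP at [0.266, -0.62, 0.202] pointing down, gripper open.
Joint ranges: [-2.77, 2.77], [-0.9, 2.22], [0.21, 2.48], [-1.53, 4.67], [0.24, 2.81], [-2.84, 2.84]. Speed limits (rad/s): [2.79, 2.79, 3.14, 3.14, 3.14, 3.14].

INTERFACE

Orientations are given as a unit quaternion [x, y, z, w].
In Python, from plant import * gives the robot as it stands.
- The arm moves only by the tool jog_arm, never from a script. Its argument "targets" is text: rows parted by semicolons, each of 7 numbers parted by spaces: the shift along the world's x, y, z in mm, then the turn, a rotation vector about the world's x, y, z in degrees, then the gripper's target within -1 to 1 (fully open at 1, half-way at 0, shut at -1). A call has 1 to 10 rows; each row shifts and turns the pose as measured when the row begins; what a row does not reach is not made up. A row lasts 1/12 s, in which the tool goes at most 41.7 mm and 7.16 degrees, less where a joint would pass 70% of its speed; a pose out of reach is approached as far as the arm can. A call with a gripper value outside its range is refused whole. The fingers move at their own pace and stop on an object; "force" is the grip in N (left out, the last holds). Time passes only in rows, so rows that do not move let the fingers close. It gives the time, the measured TCP pose, the force and the opening at its end, in the units of the state.
- get_state(): the state, without advancing time (a new reading comes with each control period).
- read_camera(name): name is "side" or "top"; returns a dict with "pixels" (400x640x3 uint8, blue, green, red), "mtx" (3x3 intrinsics, pixels), "dist_coeffs" ([k1, k2, p1, p2, k3] as OpenCV has them; the pictures are not rectified), "world_from_camera" (4x4, takes a point from camera to world coordinates). Camera axes: x right, y up, looking along -z (the intrinsics and any distortion apply to the point x, -y, -z); pixel columns grow to the right and rows downward; lengths in m; the calibration is good to about 2 mm. A picture is of the moment at which its call begins. There is no depth.
- sign_off(): hands the job in, once; it reports no verdict.
Trained networks look in a picture, given as the dict that the camera call returned (one of the last four; its "shot" number tells which), for a name from the list of things; names that differ only in an ending like _2 or _b are one class to them, and where a whole thing is asked for, a point or a joint stands for the part that bears it (a point fixed in the world has none). Each returns a list of dicts, best first, with "p" (0 to 1); they miss things now and then, are a little off and sometimes report something else, mostly with a low value. They report only what shows in the picture. A call takes as long as a camera call.
- spot_in(target, picture): "uv" ([column, row] in pixels, amid what is visible of it).
- silhouettes(target, picture): "mask" (400x640 bool, what is visible of it) and "uv" ([column, row] in pixels, amid what is visible of it).
- mark_of(target, picture): "uv" ([column, row] in pixels: a listed point, or the origin of a listed thing).
The state is a dict: "time": time; "qpos": joint angles; "dq": joint speeds; "joint_efforts": joint torques, N m; "eef_pos": TCP position; "tcp_rot": TCP orientation; "contact_force": force on the tool from outside, world axes, zero at the start; "wrist_torque": the same for the moment, N m; "opening": opening from 0.0 (shut) to 1.0 (fully open).
Only numpy, scipy, OpenCV 4.12 (cv2) and the standard library are available. Lean on these libraries where they do the work, as an engineer would, in place of code of your own. Each camera call takes 0.05 s, during which the arm holds its last target.

## Working session

There is one attempt and no reset: what is moved stays moved. The work goes in short steps, Python scripts to look and compute and a tool call to move; the robot and the scene stay as the last step left them, time stands still between calls to the robot, and variables do not carry over. Pictures are saved under pics/ and viewed, and the job is handed in when it is done.

Besides the shell and the picture viewer there is one more tool, called after ">>>" as a command line: name --argument value ..., lists and objects as JSON in quotes. jog_arm: Moves the arm, as the interface text tells. Its arguments: {"type":"object","properties":{"targets":{"type":"string"},"force":{"type":"number"}},"required":["targets"]}

```bash
ls; mkdir -p pics; cat > h.py <<'E'
from plant import *
import numpy as np, cv2
def save(p,n): cv2.imwrite('pics/'+n,p['pixels'])
def ray(p,uv):
    u=cv2.undistortPoints(np.array([[uv]],float),np.array(p['mtx']),np.array(p['dist_coeffs']))[0,0]
    T=np.array(p['world_from_camera']); d=T[:3,:3]@np.array([u[0],-u[1],-1]); return T[:3,3],d/np.linalg.norm(d)
def atz(p,uv,z):
    o,d=ray(p,uv); return o+d*(z-o[2])/d[2]
def tri(rays):
    A=sum(np.eye(3)-np.outer(d,d) for o,d in rays); b=sum((np.eye(3)-np.outer(d,d))@o for o,d in rays)
    x=np.linalg.solve(A,b); return x,[np.linalg.norm((np.eye(3)-np.outer(d,d))@(x-o)) for o,d in rays]
def proj(p,X):
    T=np.linalg.inv(np.array(p['world_from_camera'])); c=(T[:3,:3]@np.asarray(X,float).T).T+T[:3,3]
    c=c*[1,-1,-1]
    return cv2.projectPoints(c.reshape(-1,1,3),np.zeros(3),np.zeros(3),np.array(p['mtx']),np.array(p['dist_coeffs']))[0][:,0]
E
python3 - <<'E'
from h import *
ps={n:read_camera(n) for n in('side','top')}
for n,p in ps.items(): save(p,n+'0.png'); print(n,np.round(p['world_from_camera'],3).tolist())
for t in ['shelf','bay_home','bay_back','knob','cam','wing_end','logger','logger_display','knife','sprayer','punnet','pot','stray']:
    r=[];out=[]
    for n,p in ps.items():
        m=mark_of(t,p)
        if m: out.append((n,np.round(m[0]['uv'],1).tolist(),round(m[0]['p'],2))); r.append(ray(p,m[0]['uv']))
    s=''
    if len(r)==2:
        x,e=tri(r); s=np.round(x,4),np.round(e,4)
    print(t,out,s)
print(get_state())
E
```

```text
pics
side [[0.999, 0.005, -0.044, 0.469], [-0.04, 0.528, -0.848, -1.193], [0.019, 0.849, 0.528, 0.749], [0.0, 0.0, 0.0, 1.0]]
top [[-0.006, 0.996, -0.083, 0.466], [-1.0, -0.005, 0.015, -0.11], [0.015, 0.084, 0.996, 1.118], [0.0, 0.0, 0.0, 1.0]]
shelf [('side', [302.2, 173.1], 0.88), ('top', [208.7, 222.0], 0.75)] (array([ 0.4887,  0.1975, -0.001 ]), array([0.0073, 0.0073]))
bay_home [('side', [325.4, 134.2], 0.97), ('top', [184.2, 193.3], 0.64)] (array([0.5625, 0.223 , 0.1344]), array([0.0023, 0.0023]))
bay_back [('side', [339.9, 131.0], 0.64), ('top', [178.5, 170.6], 0.76)] (array([0.6157, 0.2363, 0.1411]), array([0.0056, 0.0056]))
knob [('side', [305.5, 136.0], 0.62), ('top', [204.5, 221.6], 0.62)] (array([0.4924, 0.1657, 0.1526]), array([0.0005, 0.0005]))
cam [('side', [359.8, 241.0], 0.62), ('top', [198.3, 222.6], 0.75)] (array([ 0.6117,  0.3156, -0.3681]), array([0.1101, 0.1101]))
wing_end [('side', [293.3, 354.5], 0.26), ('top', [198.9, 251.3], 0.51)] (array([ 0.3862,  0.6741, -1.5238]), array([0.0444, 0.0444]))
logger [('side', [292.0, 273.0], 0.56), ('top', [382.7, 234.6], 0.
[... 838 characters left out ...]
ray([0.0041, 0.0041]))
{'time': 1.4, 'qpos': array([-1.31499811e+00,  2.86265220e-01,  1.57669182e+00,  9.87979373e-06,
        1.27858360e+00, -1.50009999e-01]), 'dq': array([-0.00065287,  0.00061057,  0.00033257,  0.00091604, -0.00064414,
        0.0002292 ]), 'joint_efforts': array([ 1.13467471e-03, -4.05951297e+01, -2.92930537e+01, -1.07552532e-04,
        5.29796798e-04,  9.79362255e-06]), 'eef_pos': array([ 0.26648633, -0.62016474,  0.20245251]), 'tcp_rot': array([9.79485775e-01, 2.01513313e-01, 6.09880583e-06, 2.57190237e-05]), 'contact_force': array([ 0.06843399,  0.55082309, -0.75252177]), 'wrist_torque': array([ 0.0094453 , -0.01424633, -0.00728602]), 'opening': 0.9982688704715975}
```

View images.

View pics/side0.png

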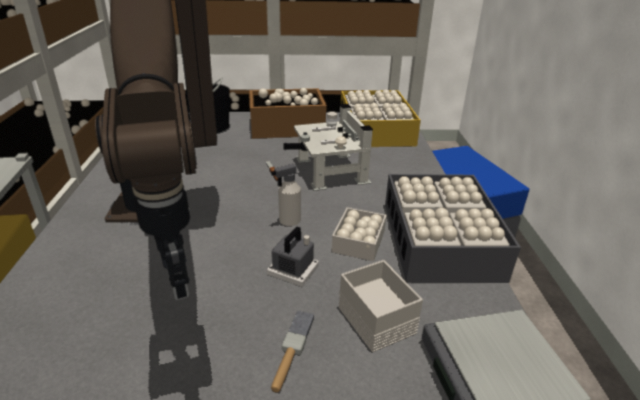

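View pics/top0.png

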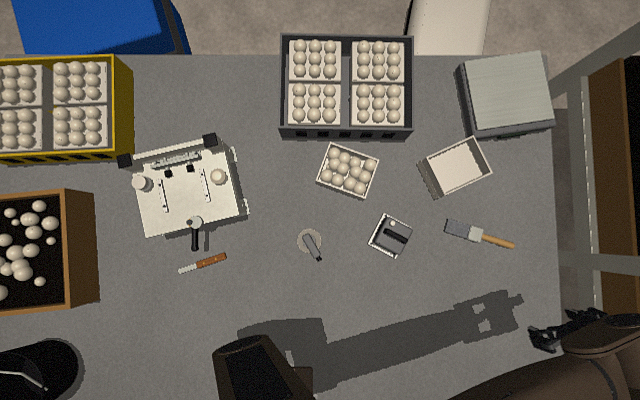

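```bash
python3 - <<'E'
import cv2
s=cv2.imread('pics/side0.png');t=cv2.imread('pics/top0.png')
cv2.imwrite('pics/s_shelf.png',cv2.resize(s[95:195,260:400],None,fx=5.5,fy=5.5,interpolation=2))
cv2.imwrite('pics/t_shelf.png',cv2.resize(t[140:280,120:280],None,fx=4,fy=4,interpolation=2))
cv2.imwrite('pics/t_log.png',cv2.resize(t[180:280,330:440],None,fx=5,fy=5,interpolation=2))
E
```

```text
(no output)
```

View pics/s_shelf.png

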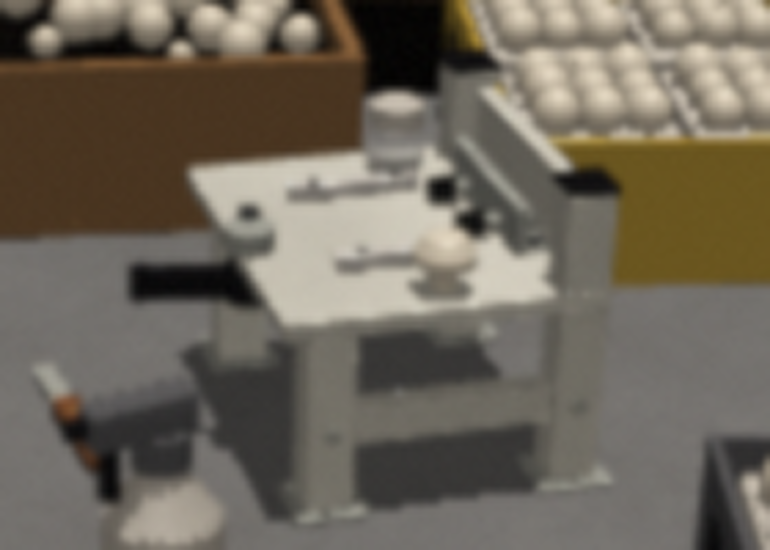

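View pics/t_shelf.png

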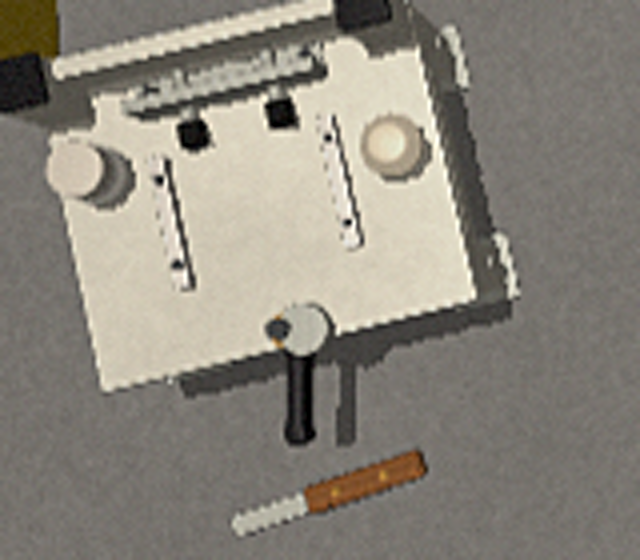

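View pics/t_log.png

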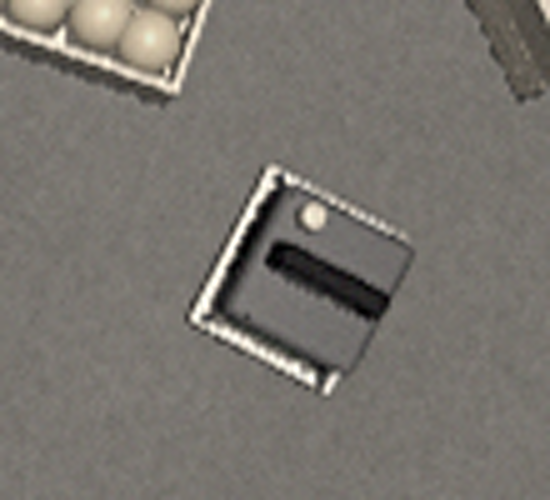

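```bash
cat > fit.py <<'E'
from h import *
import pickle
from scipy.optimize import least_squares
def load(n): return pickle.load(open(n,'rb'))
def pose(v,P): 
    c,s=np.cos(v[2]),np.sin(v[2]); P=np.atleast_2d(np.asarray(P,float))
    return np.c_[v[0]+c*P[:,0]-s*P[:,1], v[1]+s*P[:,0]+c*P[:,1], P[:,2]+(v[3] if len(v)>3 else 0)]
def fitpose(v0,obs,loss='soft_l1'):
    def f(v): return np.concatenate([((proj(p,pose(v,P))[0]-uv)*w) for p,P,uv,w in obs])
    return least_squares(f,v0,loss=loss), f
E
python3 - <<'E'
from h import *
import pickle
print(grasp_offset)
ps={n:read_camera(n) for n in('side','top')}
pickle.dump({n:{k:v for k,v in p.items()} for n,p in ps.items()},open('ps0.pkl','wb'))
print(ps['top']['mtx'],ps['top']['dist_coeffs'],ps['side']['mtx'])
s,t=ps['side']['pixels'],ps['top']['pixels']
cv2.imwrite('pics/s_log.png',cv2.resize(s[220:290,250:340],None,fx=8,fy=8,interpolation=2))
E
python3 - <<'E'
import sys; sys.path.insert(0,'.')
from fit import *
ps=load('ps0.pkl'); S,T=ps['side'],ps['top']
tp=lambda x,y:np.array([x/4+120,y/4+140])-.4; sp=lambda x,y:np.array([x/5.5+260,y/5.5+95])-.4
obs=[(T,(-.01,.12,.13),tp(103,390),1),(T,(-.01,-.12,.13),tp(475,297),1),
(T,(.126,.028,.14),tp(193,145),.4),(T,(.126,-.028,.14),tp(281,124),.4),
(S,(-.01,.12,.13),sp(190,168),1),(S,(-.01,-.12,.13),sp(285,328),1),
(T,(.076,0,.13),(184.2,193.3),.3),(S,(.076,0,.13),(325.4,134.2),.3)]
r,f=fitpose([.49,.19,.21],obs); print(r.x,np.rad2deg(r.x[2])); print(np.round(f(r.x),2).reshape(-1,2))
np.save('shelf.npy',r.x)
def line(im,p,v,a,b,col,k,off):
    q=(proj(p,pose(v,[a,b]))-off+.5)*k; cv2.line(im,*[tuple(int(round(c)) for c in x) for x in q],col,1)
for nm,p,o,sz,k in(('t',T,(120,140),(160,140),5),('s',S,(260,95),(140,100),5.5)):
    im=cv2.resize(p['pixels'][o[1]:o[1]+sz[1],o[0]:o[0]+sz[0]],None,fx=k,fy=k,interpolation=cv2.INTER_CUBIC); o=np.array(o)
    c=[(-.01,.12,.13),(-.01,-.12,.13),(.19,-.12,.13),(.19,.12,.13)]
    for i in range(4): line(im,p,r.x,c[i],c[(i+1)%4],(0,0,255),k,o)
    for s in(1,-1):
        for y in(.049,.059): line(im,p,r.x,(.0335,s*y,.14),(.1185,s*y,.14),(0,200,0),k,o)
        line(im,p,r.x,(.126,s*.0195,.1395),(.126,s*.0365,.1395),(255,0,0),k,o)
        line(im,p,r.x,(.02,s*.119,0),(.02,s*.119,.118),(255,0,255),k,o)
    cv2.imwrite('pics/ov_%s.png'%nm,im)
E
```

```text
0.0187
[[390.90453842   0.         322.61240118]
 [  0.         390.90453842 199.10882041]
 [  0.           0.           1.        ]] [0.00268506 0.         0.         0.         0.        ] [[452.42208708   0.         318.67269415]
 [  0.         452.42208708 201.2803419 ]
 [  0.           0.           1.        ]]
[0.49277278 0.20495404 0.23959613] 13.727846974607496
[[-0.32  0.46]
 [ 0.64  0.41]
 [ 0.14 -0.03]
 [ 0.12 -0.05]
 [ 0.2  -0.74]
 [ 0.73 -1.22]
 [ 0.19 -0.16]
 [ 0.56  0.34]]
```

View pics/ov_t.png

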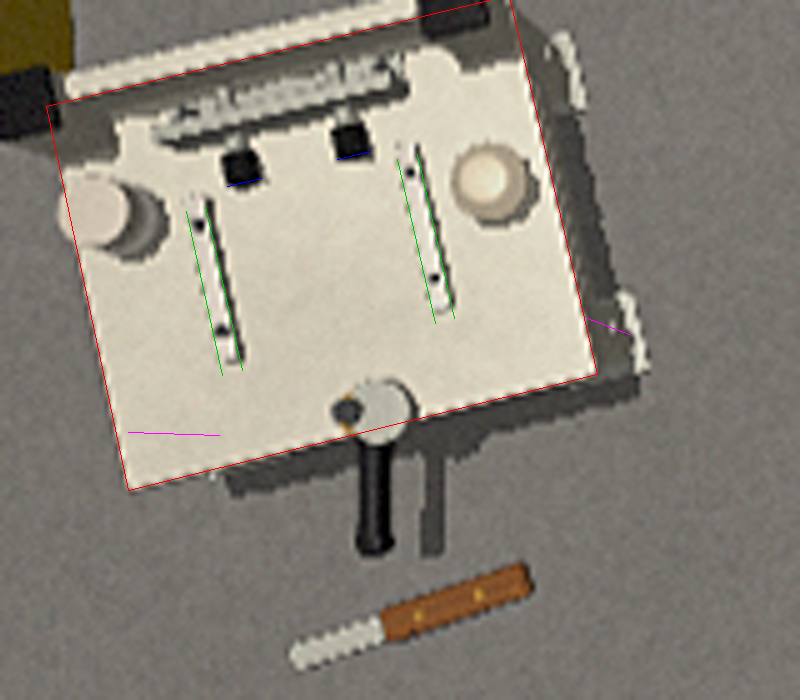

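View pics/ov_s.png

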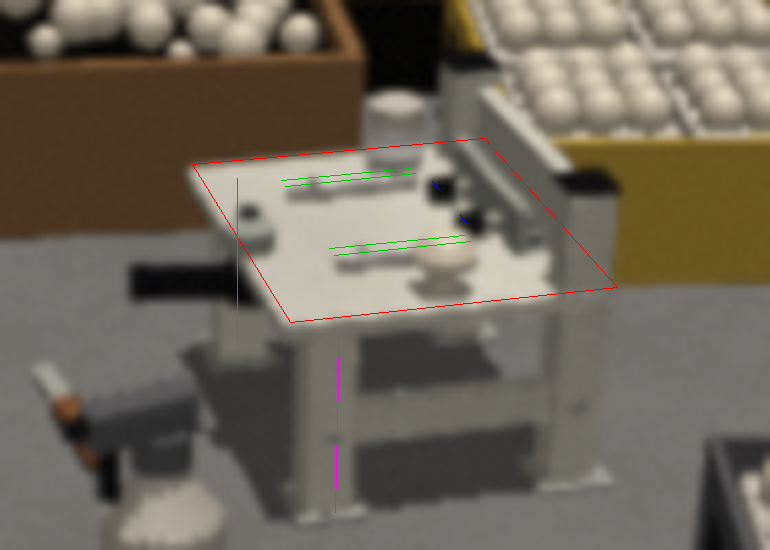

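View pics/s_log.png

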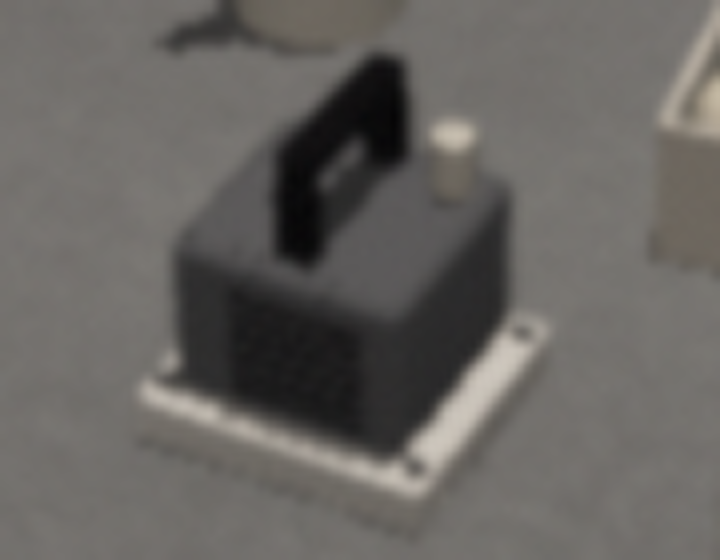

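```bash
python3 - <<'E'
from fit import *
ps=load('ps0.pkl'); S,T=ps['side'],ps['top']
tp=lambda x,y:np.array([x/5+330,y/5+180])-.4; sp=lambda x,y:np.array([x/8+250,y/8+220])-.44
# logger x toward (23,-10); side left corner = (-x,-y)? 
obs=[(S,(-.05,-.045,.018),sp(143,385),1),(S,(.05,-.045,.018),sp(418,492),1),(S,(.05,.045,.018),sp(548,322),1),
(T,(-.05,.045,.018),tp(193,318),1),(T,(.05,.045,.018),tp(272,166),1)]
obs=[(S,(-.05,-.045,.018),sp(143,385),1),(S,(.05,-.045,.018),sp(418,492),1),(S,(.05,.045,.018),sp(548,322),1),
(T,(-.05,.045,.018),tp(193,318),1),(T,(.05,.045,.018),tp(272,166),1),(T,(-.05,-.045,.018),tp(327,392),1),
(T,(0,.031,.117),tp(278,252),.5),(T,(0,-.031,.117),tp(385,302),.5)]
r,f=fitpose([.454,-.302,-.41],obs); print(r.x,np.rad2deg(r.x[2]),r.cost); print(np.round(f(r.x),2).reshape(-1,2))
sw=[(p,(P[1],-P[0],P[2]),uv,w) for p,P,uv,w in obs]
def line(im,p,v,a,b,col,k,off):
    q=(proj(p,pose(v,[a,b]))-off+.5)*k; cv2.line(im,*[tuple(int(round(c)) for c in x) for x in q],col,1)
ims=[]
for p,o,sz,k in((T,(345,190),(90,80),6),(S,(250,215),(90,80),6)):
    im=cv2.resize(p['pixels'][o[1]:o[1]+sz[1],o[0]:o[0]+sz[0]],None,fx=k,fy=k,interpolation=cv2.INTER_CUBIC); o=np.array(o)
    for z in(0,.018):
      c=[(.05,.045,z),(.05,-.045,z),(-.05,-.045,z),(-.05,.045,z)]
      for i in range(4): line(im,p,r.x,c[i],c[(i+1)%4],(0,0,255),k,o)
    c=[(.007,.031,.117),(.007,-.031,.117),(-.007,-.031,.117),(-.007,.031,.117)]
    for i in range(4): line(im,p,r.x,c[i],c[(i+1)%4],(0,255,0),k,o)
    ims.append(im)
cv2.imwrite('pics/ov_log.png',cv2.resize(np.hstack(ims),(800,356)))
import plant
s=plant.read_camera('side'); t=plant.read_camera('top')
for p in(s,t): print([(np.round(m['uv'],1),round(m['p'],2)) for m in plant.mark_of('logger_display',p)])
s=plant.get_state(); print(s['time'])
from scipy.spatial.transform import Rotation as R
print(R.from_quat(s['tcp_rot']).as_matrix().round(3))
E
```

```text
[ 0.45477513 -0.31448486 -0.51387341] -29.442777420450586 2.739638545594892
[[-0.7   0.07]
 [ 0.4  -0.25]
 [ 1.32 -0.12]
 [-1.06  0.11]
 [ 0.04 -0.64]
 [ 0.37  1.06]
 [ 0.51 -0.03]
 [ 0.47  0.89]]
[(array([277.8, 245.7]), 0.83)]
[(array([380.8, 247.2]), 0.71)]
1.7
[[ 0.919  0.395  0.   ]
 [ 0.395 -0.919  0.   ]
 [ 0.     0.    -1.   ]]
```

View pics/ov_log.png

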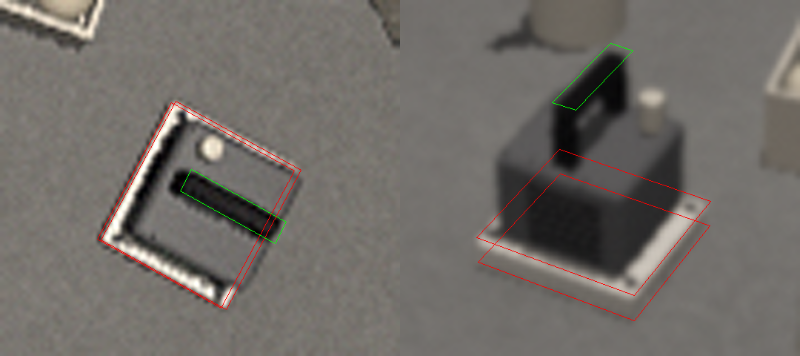

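>>> jog_arm --targets "19 31 0 0 0 4 1;19 31 0 0 0 4 1;19 31 0 0 0 4 1;19 31 0 0 0 4 1;19 31 0 0 0 4 1;19 31 0 0 0 4 1;19 31 0 0 0 4 1;19 31 0 0 0 4 1;19 31 0 0 0 4 1;19 31 0 0 0 0 1" --force 60

```text
time: 2.53
eef_pos: [0.4571, -0.3032, 0.2028]
tcp_rot: [0.865, 0.502, 0.0, 0.003]
contact_force: [1.2, -0.3, -0.8]
opening: 1.001
```

```bash
python3 - <<'E'
from fit import *
s=read_camera('side'); t=read_camera('top'); 
ims=[]
st=get_state(); print(st['eef_pos'])
for p,o,sz in((t,(340,180),(100,90)),(s,(240,200),(100,90))):
    k=6; im=cv2.resize(p['pixels'][o[1]:o[1]+sz[1],o[0]:o[0]+sz[0]],None,fx=k,fy=k,interpolation=cv2.INTER_CUBIC)
    q=proj(p,[st['eef_pos']])[0]; q=(q-o+.5)*k; cv2.circle(im,tuple(int(x) for x in q),4,(0,0,255),-1); ims.append(im)
cv2.imwrite('pics/pre.png',cv2.resize(np.hstack(ims),(800,360)))
E
```

```text
[ 0.45849713 -0.30055693  0.20273618]
```

View pics/pre.png

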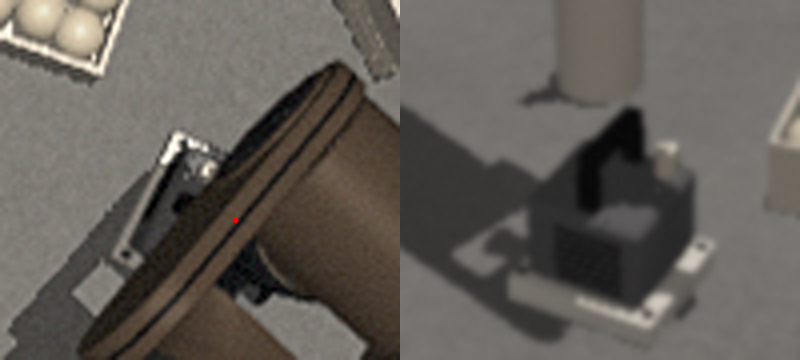

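>>> jog_arm --targets "-3 -10 -20 0 0 0 1;0 0 -25 0 0 0 1;0 0 -20 0 0 0 1;0 0 -5 0 0 0 1;0 0 0 0 0 0 1"

```text
time: 3.05
eef_pos: [0.457, -0.3124, 0.1342]
tcp_rot: [0.863, 0.506, 0.001, 0.007]
contact_force: [0.3, 0.4, -0.0]
opening: 1.003
```

```bash
python3 - <<'E'
from fit import *
s=read_camera('side'); t=read_camera('top'); 
ims=[]
st=get_state(); print(st['eef_pos'],st['tcp_rot'])
for p,o,sz in((t,(340,180),(100,90)),(s,(240,200),(100,90))):
    k=6; im=cv2.resize(p['pixels'][o[1]:o[1]+sz[1],o[0]:o[0]+sz[0]],None,fx=k,fy=k,interpolation=cv2.INTER_CUBIC)
    q=proj(p,[st['eef_pos']])[0]; q=(q-o+.5)*k; cv2.circle(im,tuple(int(x) for x in q),4,(0,0,255),-1); ims.append(im)
cv2.imwrite('pics/pre2.png',cv2.resize(np.hstack(ims),(800,360)))
E
```

```text
[ 0.45759836 -0.31286474  0.13562799] [0.86267514 0.50569542 0.00133478 0.00787123]
```

View pics/pre2.png

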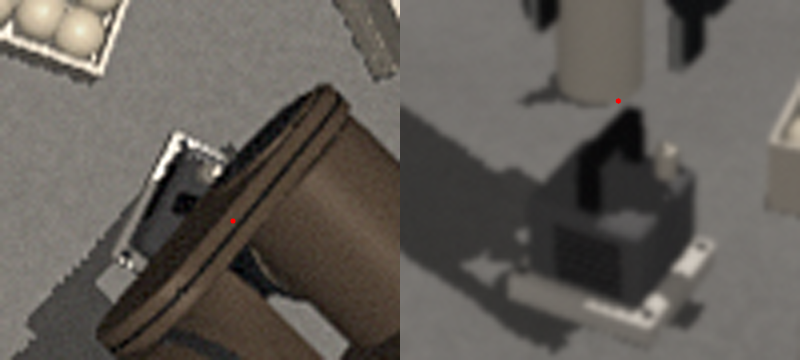

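```bash
cat >> h.py <<'E'
from scipy.spatial.transform import Rotation as R
def fixrot(yawy, st=None):
    """rotvec deg (world) to bring tool to pointing down with tool y at heading yawy(deg)"""
    st=st or get_state(); a=np.deg2rad(yawy); y=np.array([np.cos(a),np.sin(a),0]); z=np.array([0,0,-1.]); x=np.cross(y,z)
    D=R.from_matrix(np.c_[x,y,z]); return np.rad2deg((D*R.from_quat(st['tcp_rot']).inv()).as_rotvec())
E
python3 -c "
from h import *; print(fixrot(-29.3).round(2), get_state()['eef_pos'])"
```

```text
[ 0.7   0.59 -0.06] [ 0.45759836 -0.31286474  0.13562799]
```

>>> jog_arm --targets "-2 0 -10 0.7 0.6 0 1;0 0 -10 0 0 0 1;0 0 -10 0 0 0 1;0 0 -8 0 0 0 1;0 0 -4 0 0 0 1;0 0 0 0 0 0 1"

```text
time: 3.65
eef_pos: [0.457, -0.316, 0.0942]
tcp_rot: [0.863, 0.505, 0.001, 0.003]
contact_force: [-1.1, -0.2, -0.0]
opening: 1.005
```

```bash
python3 -c "
from h import *; s=get_state();print(fixrot(-29.3).round(2), s['eef_pos'],s['contact_force'],s['wrist_torque'],s['qpos'].round(2))"
```

```text
[0.27 0.25 0.02] [ 0.45700454 -0.31596676  0.09417573] [-1.13123767 -0.20865132 -0.011396  ] [0.00838285 0.00236067 0.01749093] [-0.79  0.14  1.96 -0.    1.04 -0.28]
```

>>> jog_arm --targets "-1 3 -1 0.3 0.2 0 0.2;0 0 0 0 0 0 -0.3;0 0 0 0 0 0 -0.6;0 0 0 0 0 0 -1;0 0 0 0 0 0 -1;0 0 0 0 0 0 -1;0 0 0 0 0 0 -1;0 0 0 0 0 0 -1" --force 60

```text
time: 4.32
eef_pos: [0.4566, -0.3129, 0.0942]
tcp_rot: [0.863, 0.505, 0.001, 0.001]
contact_force: [0.1, -0.3, 0.3]
opening: -0.002
```

```bash
python3 - <<'E'
from fit import *
s=read_camera('side'); t=read_camera('top'); 
ims=[]
st=get_state(); print(st['eef_pos'],st['opening'])
for p,o,sz in((t,(340,180),(100,90)),(s,(240,200),(100,90))):
    k=6; im=cv2.resize(p['pixels'][o[1]:o[1]+sz[1],o[0]:o[0]+sz[0]],None,fx=k,fy=k,interpolation=cv2.INTER_CUBIC)
    q=proj(p,[st['eef_pos']])[0]; q=(q-o+.5)*k; cv2.circle(im,tuple(int(x) for x in q),4,(0,0,255),-1); ims.append(im)
cv2.imwrite('pics/g1.png',cv2.resize(np.hstack(ims),(800,360)))
E
```

```text
[ 0.45663655 -0.31286853  0.09408468] 0.0019398031814066845
```

View pics/g1.png

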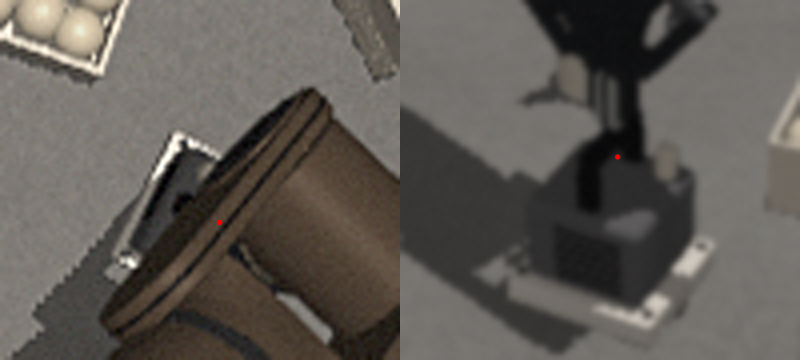

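```bash
python3 - <<'E'
from fit import *
s=read_camera('side')
im=s['pixels'][195:275,255:325]
im=cv2.resize(im,None,fx=7,fy=7,interpolation=cv2.INTER_CUBIC); im=np.clip(im.astype(float)*2.2,0,255).astype('uint8')
im0=load('ps0.pkl')['side']['pixels'][195:275,255:325]; im0=cv2.resize(im0,None,fx=7,fy=7,interpolation=cv2.INTER_CUBIC); im0=np.clip(im0.astype(float)*2.2,0,255).astype('uint8')
cv2.imwrite('pics/g2.png',cv2.resize(np.hstack([im,im0]),(800,457)))
print([ (round(m['p'],2),m['uv']) for m in mark_of('logger',s)])
E
```

```text
[(0.72, [293.5, 270.7]), (0.33, [359.2, 238.8])]
```

View pics/g2.png

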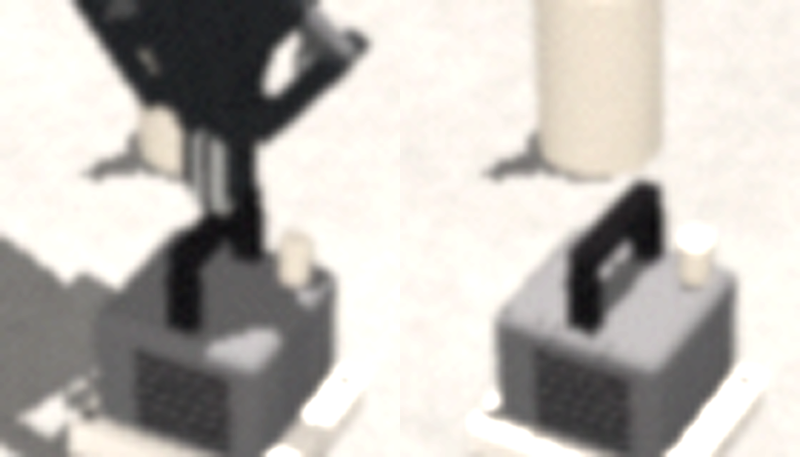

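>>> jog_arm --targets "0 0 2 0 0 0 -1;0 0 3 0 0 0 -1;0 0 3 0 0 0 -1;0 0 3 0 0 0 -1;0 0 0 0 0 0 -1"

```text
time: 4.93
eef_pos: [0.4565, -0.3128, 0.106]
tcp_rot: [0.863, 0.505, 0.001, 0.0]
contact_force: [0.0, 0.1, 0.6]
opening: -0.005
```

```bash
python3 - <<'E'
from fit import *
s=read_camera('side')
st=get_state(); print(st['eef_pos'],st['opening'],st['contact_force'],st['wrist_torque'])
im=s['pixels'][195:275,255:325]
im=cv2.resize(im,None,fx=7,fy=7,interpolation=cv2.INTER_CUBIC); im=np.clip(im.astype(float)*2.2,0,255).astype('uint8')
cv2.imwrite('pics/g3.png',im)
E
```

```text
[ 0.45640649 -0.31275444  0.10578855] -0.0003405152452361728 [0.90397808 0.37632226 0.33885814] [-0.00743698 -0.02576093  0.00046073]
```

View pics/g3.png

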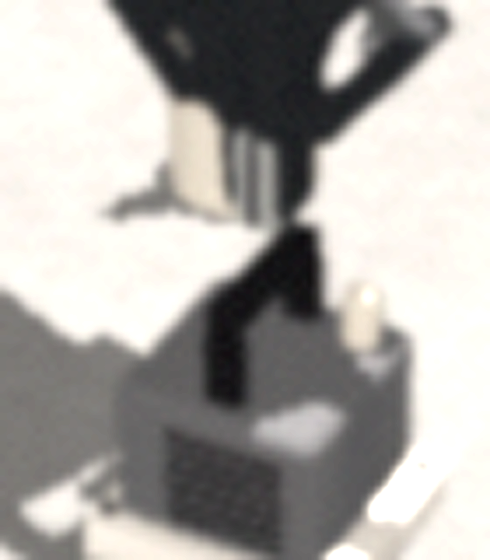

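```bash
python3 - <<'E'
from fit import *
ps=load('ps0.pkl'); S,T=ps['side'],ps['top']
for z in (.202,.215): print(proj(S,[[.2665,-.6202,z]]),proj(T,[[.2665,-.6202,z]]))
a=np.deg2rad(-66.7); 
for s in(-1,1): print(proj(S,[[.2665+s*.05*np.cos(a),-.62+s*.05*np.sin(a),.215]]),proj(T,[[.2665+s*.05*np.cos(a),-.62+s*.05*np.sin(a),.215]]))
cv2.imwrite('pics/st.png',np.hstack([cv2.resize(S['pixels'][180:310,120:220],None,fx=4,fy=4),cv2.resize(T['pixels'][270:400,500:600],None,fx=4,fy=4)]))
E
```

```text
[[180.37300948 296.57401956]] [[538.20642105 317.31872535]]
[[179.24842312 290.90967157]] [[541.43254966 318.56384702]]
[[173.70549633 272.93656574]] [[521.73153709 327.64348538]]
[[185.45055276 310.57701161]] [[560.86362466 309.53345414]]
```

View pics/st.png

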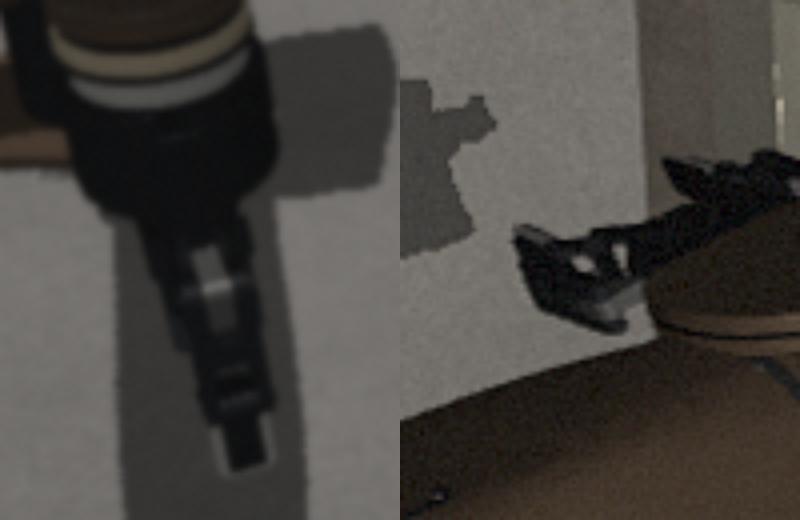

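>>> jog_arm --targets "0 0 -4 0 0 0 -1;0 0 -4 0 0 0 -1;0 0 -3 0 0 0 -1;0 0 0 0 0 0 -1"

```text
time: 5.32
eef_pos: [0.4563, -0.3126, 0.0937]
tcp_rot: [0.863, 0.505, 0.001, 0.0]
contact_force: [0.3, -0.1, -0.9]
opening: -0.001
```

>>> jog_arm --targets "0 0 -1.5 0 0 0 -1;0 0 -1.5 0 0 0 -1"

```text
time: 5.48
eef_pos: [0.4561, -0.3124, 0.0899]
tcp_rot: [0.863, 0.505, 0.001, -0.0]
contact_force: [-0.4, 0.3, 0.7]
opening: 0.004
```

>>> jog_arm --targets "0 0 -1.5 0 0 0 -1;0 0 -1.5 0 0 0 -1"

```text
time: 5.65
eef_pos: [0.4561, -0.3124, 0.0881]
tcp_rot: [0.863, 0.505, 0.0, -0.001]
contact_force: [-5.0, 2.9, 15.4]
opening: 0.002
```

>>> jog_arm --targets "0 0 4 0 0 0 -1;0 0 20 0 0 0 -1;0 0 20 0 0 0 -1;0 0 0 0 0 0 -1"

```text
time: 5.98
eef_pos: [0.4555, -0.3119, 0.1329]
tcp_rot: [0.863, 0.505, -0.0, -0.002]
contact_force: [0.9, -0.4, 0.1]
opening: 0.001
```

```bash
python3 - <<'E'
from fit import *
s=read_camera('side')
st=get_state(); print(st['eef_pos'],st['opening'],st['contact_force'])
x,y,z=st['eef_pos']
o=np.array((250,180)); k=7
im=s['pixels'][o[1]:o[1]+85,o[0]:o[0]+80]
im=cv2.resize(im,None,fx=k,fy=k,interpolation=cv2.INTER_CUBIC); im=np.clip(im.astype(float)*3.5,0,255).astype('uint8')
for dz in(0,.0285):
    q=(proj(s,[[x,y,z+dz]])[0]-o+.5)*k; print(q); cv2.circle(im,tuple(int(a) for a in q),4,(0,0,255),-1)
cv2.imwrite('pics/g4.png',im)
E
```

```text
[ 0.45485827 -0.31124422  0.13102488] 0.0044060983191804215 [ 0.24592658 -0.14720675  0.03395648]
[304.08931729 324.69661202]
[303.15461984 254.78054015]
```

View pics/g4.png

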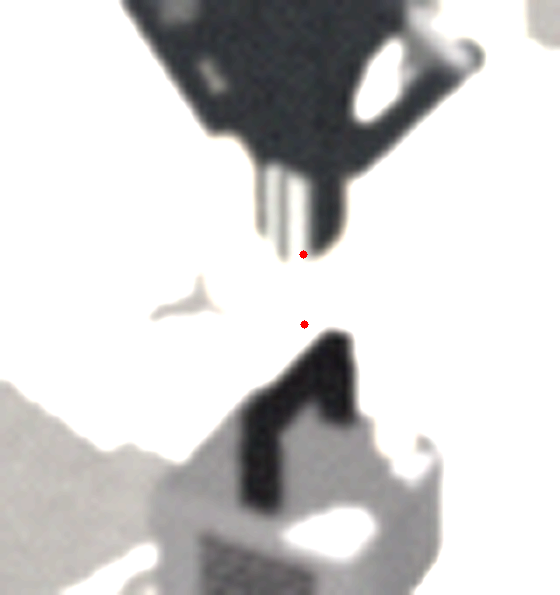

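>>> jog_arm --targets "-1 -4 0 0 0 0 1;0 0 0 0 0 0 1;0 0 0 0 0 0 1;0 0 -10 0 0 0 1;0 0 -14 0 0 0 1;0 0 -14 0 0 0 1;0 0 -12 0 0 0 1;0 0 -6 0 0 0 1;0 0 0 0 0 0 1"

```text
time: 6.78
eef_pos: [0.4497, -0.3121, 0.0619]
tcp_rot: [0.863, 0.505, -0.002, -0.009]
contact_force: [-1.5, 0.4, -0.6]
opening: 1.0
```

```bash
python3 -c "
from h import *; s=get_state();print(fixrot(-29.3).round(2), s['eef_pos'],s['contact_force'],s['opening'])"
```

```text
[-0.78 -0.69  0.02] [ 0.44970569 -0.3121412   0.06194525] [-1.48594655  0.35420805 -0.56569308] 0.999893986896335
```

>>> jog_arm --targets "5 -3 2 -0.8 -0.7 0 1;0 0 0 0 0 0 0;0 0 0 0 0 0 -1;0 0 0 0 0 0 -1;0 0 0 0 0 0 -1;0 0 0 0 0 0 -1;0 0 0 0 0 0 -1;0 0 0 0 0 0 -1" --force 60

```text
time: 7.45
eef_pos: [0.4552, -0.3152, 0.065]
tcp_rot: [0.863, 0.505, 0.0, 0.001]
contact_force: [0.2, 0.4, -3.6]
opening: 0.148
```

>>> jog_arm --targets "0 0 5 0 0 0 -1;0 0 10 0 0 0 -1;0 0 20 0 0 0 -1;0 0 30 0 0 0 -1;0 0 35 0 0 0 -1;0 0 35 0 0 0 -1;0 0 35 0 0 0 -1;0 0 30 0 0 0 -1;0 0 15 0 0 0 -1;0 0 0 0 0 0 -1"

```text
time: 8.28
eef_pos: [0.4429, -0.3032, 0.2764]
tcp_rot: [0.863, 0.505, -0.004, -0.016]
contact_force: [1.0, -1.0, -6.3]
opening: 0.152
```

```bash
python3 - <<'E'
from fit import *
s=read_camera('side');t=read_camera('top')
st=get_state(); print(st['eef_pos'],st['opening'],st['contact_force'],st['wrist_torque'],fixrot(-29.3,st).round(2))
cv2.imwrite('pics/l1.png',np.hstack([cv2.resize(s['pixels'][90:290,210:410],None,fx=2,fy=2),cv2.resize(t['pixels'][100:300,240:440],None,fx=2,fy=2)]))
E
```

```text
[ 0.44195148 -0.30227076  0.27234563] 0.1538289614277187 [-0.63897123  0.14956501 -8.06776953] [-0.06028921 -0.02505844  0.01681352] [-1.53 -1.58  0.02]
```

View pics/l1.png

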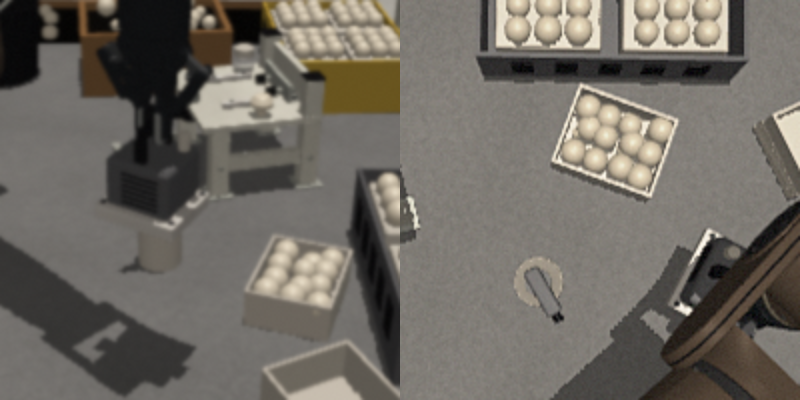

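>>> jog_arm --targets "4 15 3 -1.5 -1.6 2 -1;8 25 0 0 0 3 -1;8 32 0 0 0 3 -1;8 35 0 0 0 3 -1;8 35 0 0 0 3 -1;8 35 0 0 0 3 -1;8 35 0 0 0 3 -1;8 35 0 0 0 3 -1;8 35 0 0 0 3 -1;8 35 0 0 0 3 -1"

```text
time: 9.22
eef_pos: [0.5016, 0.0263, 0.2405]
tcp_rot: [0.706, 0.708, -0.017, -0.021]
contact_force: [0.0, -0.5, -7.2]
opening: 0.151
```

```bash
python3 -c "
from h import *; s=get_state();print(fixrot(13.7).round(2), s['eef_pos'],s['contact_force'],s['opening'])"
```

```text
[ 0.06 -3.06 13.54] [0.50157792 0.02634034 0.24046351] [ 0.03249147 -0.47077443 -7.21922044] 0.15124103029714311
```

>>> jog_arm --targets "4 15 20 0 -3 2 -1;4 25 15 0 0 2 -1;6 30 5 0 0 2 -1;8 32 5 0 0 2 -1;8 32 4 0 0 2 -1;8 30 4 0 0 2 -1;8 20 4 0 0 1 -1;5 10 0 0 0 0 -1;0 0 0 0 0 0 -1"

```text
time: 9.97
eef_pos: [0.5373, 0.2382, 0.2636]
tcp_rot: [0.613, 0.79, -0.018, -0.023]
contact_force: [-0.9, -1.1, -6.8]
opening: 0.151
```

```bash
python3 - <<'E'
from fit import *
s=read_camera('side');t=read_camera('top')
st=get_state(); print(st['eef_pos'],st['opening'],st['contact_force'],st['wrist_torque'],fixrot(13.7,st).round(2))
cv2.imwrite('pics/l2.png',np.hstack([cv2.resize(s['pixels'][60:210,240:400],None,fx=3,fy=3)[:, :400],cv2.resize(t['pixels'][130:280,120:330],None,fx=2,fy=2,)[:300].repeat(1,0) if 0 else cv2.resize(t['pixels'][130:280,120:253],None,fx=3,fy=3)]))
for n in('sprayer',): print([np.round(mark_of(n,p)[0]['uv'],1) for p in(s,t)])
E
```

```text
[0.53650321 0.23560941 0.26355588] 0.1511141015003029 [ 0.3049993  -0.61827414 -7.39143979] [-0.09155209 -0.14905343  0.01530508] [ 0.09 -3.47 -0.62]
[array([291.2, 220.3]), array([307.9, 239.5])]
```

View pics/l2.png

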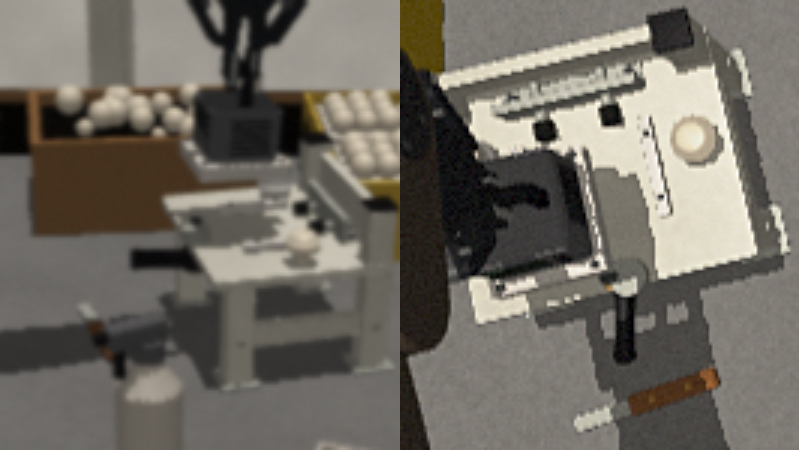

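>>> jog_arm --targets "8 -5 0 0 -1.5 -0.3 -1;8 -5 0 0 -1 -0.3 -1;6 -4 0 0 -1 0 -1;0 0 0 0 0 0 -1"

```text
time: 10.5
eef_pos: [0.5615, 0.2148, 0.2659]
tcp_rot: [0.621, 0.784, 0.002, 0.005]
contact_force: [-0.3, -0.2, -6.9]
opening: 0.149
```

```bash
cat > ov.py <<'E'
from fit import *
import sys
def run(name,vl=None):
    s=read_camera('side');t=read_camera('top')
    st=get_state(); print(st['time'],st['eef_pos'],st['opening'],st['contact_force'],st['wrist_torque'],fixrot(13.7,st).round(2))
    v=np.load('shelf.npy'); z=st['eef_pos'][2]-.065
    d=st['eef_pos'][:2]-v[:2]; c,sn=np.cos(v[2]),np.sin(v[2]); print('tcp in shelf mm',1e3*(c*d[0]+sn*d[1]),1e3*(-sn*d[0]+c*d[1]),'under',z)
    vv=[*st['eef_pos'][:2],v[2],z]
    ims=[]
    for p,o in((s,(270,60)),(t,(135,140))):
        k=4; o=np.array(o); im=cv2.resize(p['pixels'][o[1]:o[1]+130,o[0]:o[0]+100],None,fx=k,fy=k,interpolation=cv2.INTER_CUBIC)
        im=np.clip(im*1.5,0,255).astype('uint8')
        def line(v,a,b,col):
            q=(proj(p,pose(v,[a,b]))-o+.5)*k; cv2.line(im,*[tuple(int(round(c)) for c in x) for x in q],col,1)
        for h in(0,.018):
          cs=[(.05,.045,h),(.05,-.045,h),(-.05,-.045,h),(-.05,.045,h)]
          for i in range(4): line(vv,cs[i],cs[(i+1)%4],(0,0,255))
        for sg in(1,-1): line(v,(.0335,sg*.049,.14),(.1185,sg*.049,.14),(0,200,0))
        ims.append(im)
    cv2.imwrite('pics/'+name,np.hstack(ims))
    return s,t
if __name__=='__main__':
    s,t=run(sys.argv[1])
    for p in(s,t): print([(np.round(m['uv'],1),round(m['p'],2)) for m in mark_of('logger_display',p)])
E
python3 ov.py l3.png
```

```text
10.6 [0.56050063 0.21592154 0.26580716] 0.14995100084008092 [ 0.10911771  0.28889803 -6.88371986] [ 0.06558642  0.04516183 -0.02860769] [0.09 0.47 0.42]
tcp in shelf mm 68.39582734019197 -5.418316759026962 under 0.20080716106150498
[(array([312.7, 100.3]), 0.65)]
[(array([168.3, 205.5]), 0.77)]
```

View pics/l3.png

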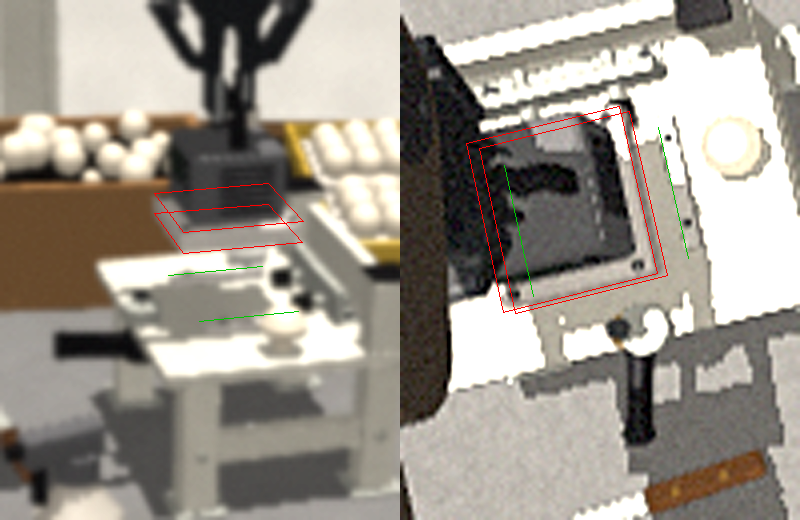

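>>> jog_arm --targets "-1 4 -8 0 0.4 0.4 -1;0 0 -12 0 0 0 -1;0 0 -12 0 0 0 -1;0 0 -10 0 0 0 -1;0 0 -6 0 0 0 -1;0 0 0 0 0 0 -1;0 0 0 0 0 0 -1"

```text
time: 11.28
eef_pos: [0.5567, 0.2222, 0.2096]
tcp_rot: [0.616, 0.787, -0.002, -0.001]
contact_force: [0.2, 0.0, -6.0]
opening: 0.148
```

```bash
python3 ov.py l4.png
```

```text
11.3833 [0.5569204  0.22220818 0.21024697] 0.14782524113806894 [-0.04896432 -0.15048099 -6.57503716] [-8.77635650e-05  5.78588938e-03  1.89121970e-03] [ 0.09 -0.25 -0.2 ]
tcp in shelf mm 66.40975234586715 1.5383597227706154 under 0.14524696523281316
[(array([310.1, 116.2]), 0.6), (array([376.1, 319.8]), 0.25)]
[(array([171.9, 211.7]), 0.96)]
```

View pics/l4.png

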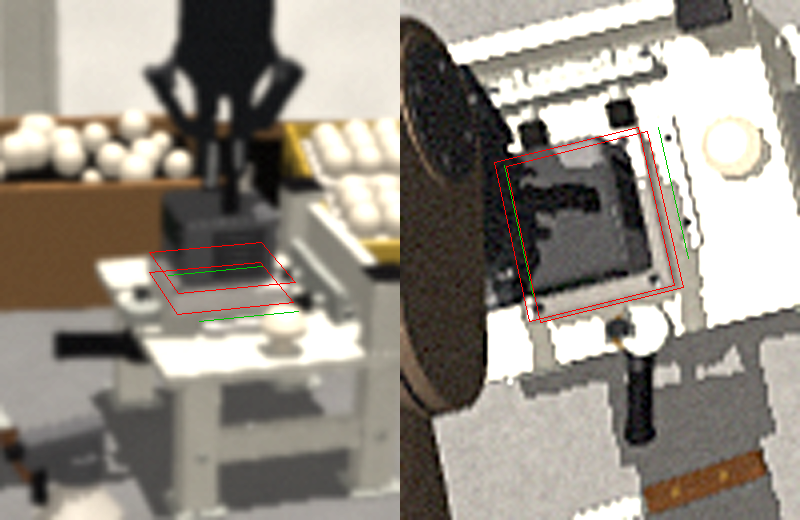

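```bash
python3 - <<'E'
from fit import *
t=read_camera('top'); s=read_camera('side')
cv2.imwrite('pics/z1.png',np.hstack([cv2.resize(t['pixels'][160:230,165:215],None,fx=8,fy=8,interpolation=cv2.INTER_CUBIC),cv2.resize(s['pixels'][110:160,300:350],None,fx=8,fy=11.2,interpolation=cv2.INTER_CUBIC)]))
v=np.load('shelf.npy')
for P in((.05,-.045,.018),(-.05,-.045,.018)): print(((proj(t,pose([.5569,.2222,v[2],.1452],[P]))[0])-(165,160)+.5)*8)
for P in((.1185,-.049,.14),(.0335,-.049,.14),(.1185,-.059,.14),(.0335,-.059,.14)): print('rail',((proj(t,pose(v,[P]))[0])-(165,160)+.5)*8)
E
```

```text
[237.02048542  93.96257732]
[308.61551197 410.03255673]
rail [275.95233307  94.71592617]
rail [335.53508779 356.5967929 ]
rail [307.17866652  87.12739801]
rail [366.94861974 348.86031525]
```

View pics/z1.png

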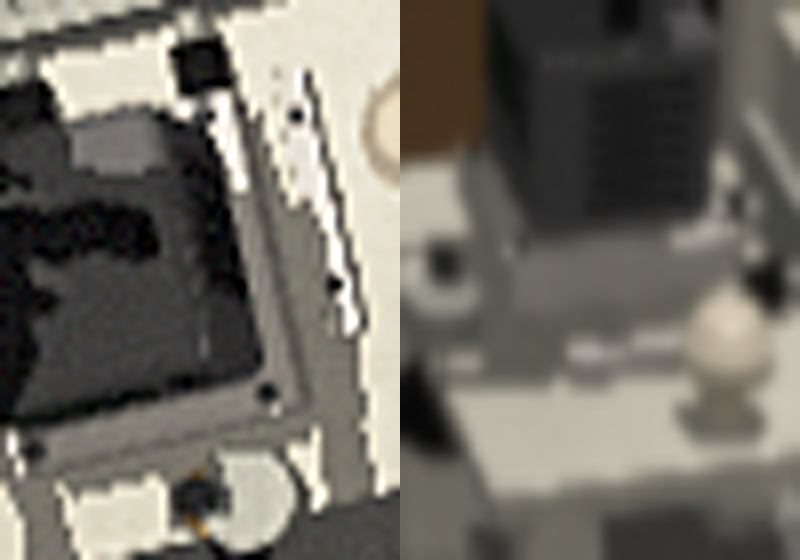

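>>> jog_arm --targets "2 -1 -3 0 -0.2 -0.2 -1;0 0 -3 0 0 0 -1;0 0 -3 0 0 0 -1;0 0 -2 0 0 0 -1;0 0 0 0 0 0 -1"

```text
time: 12.0
eef_pos: [0.5611, 0.2212, 0.202]
tcp_rot: [0.618, 0.786, 0.002, 0.003]
contact_force: [-0.1, 0.3, -7.4]
opening: 0.152
```

```bash
python3 ov.py l5.png
```

```text
12.1 [0.56125408 0.2212969  0.20235444] 0.15230722794509666 [-0.05706493  0.30076125 -6.98170074] [-0.08385791  0.00736596 -0.01256189] [0.01 0.39 0.05]
tcp in shelf mm 70.40338173274279 -0.3753082530465086 under 0.13735443728733787
[(array([313.7, 121.1]), 0.63)]
[(array([344.7, 172.3]), 0.68), (array([176.3, 210.1]), 0.56)]
```

>>> jog_arm --targets "-2.5 0 -2 0 0.4 0 -1;0 0 -1.5 0 0 0 -1;0 0 -1 0 0 0 -1;0 0 -1 0 0 0 -1"

```text
time: 12.53
eef_pos: [0.5591, 0.2215, 0.1976]
tcp_rot: [0.618, 0.786, 0.001, 0.0]
contact_force: [-0.2, -0.2, -6.9]
opening: 0.146
```

>>> jog_arm --targets "0 0 -0.8 0 0 0 -1;0 0 0 0 0 0 -1"

```text
time: 12.7
eef_pos: [0.5589, 0.2215, 0.1963]
tcp_rot: [0.618, 0.786, 0.0, 0.0]
contact_force: [-0.6, -0.6, -7.1]
opening: 0.151
```

>>> jog_arm --targets "0 0 -0.8 0 0 0 -1;0 0 0 0 0 0 -1"

```text
time: 12.87
eef_pos: [0.5589, 0.2215, 0.1954]
tcp_rot: [0.618, 0.786, 0.0, 0.0]
contact_force: [1.0, 0.8, -7.1]
opening: 0.148
```

>>> jog_arm --targets "0 0 -0.8 0 0 0 -1;0 0 0 0 0 0 -1"

```text
time: 13.03
eef_pos: [0.5592, 0.2219, 0.1954]
tcp_rot: [0.618, 0.786, 0.001, 0.0]
contact_force: [-0.6, 0.6, -7.1]
opening: 0.153
```

>>> jog_arm --targets "0 0 -0.8 0 0 0 -1;0 0 0 0 0 0 -1"

```text
time: 13.2
eef_pos: [0.5595, 0.2221, 0.1954]
tcp_rot: [0.618, 0.786, 0.001, 0.001]
contact_force: [-0.7, -0.7, -7.1]
opening: 0.145
```

>>> jog_arm --targets "-0.5 -0.5 -1.5 0 0 0 -1;0 0 -0.8 0 0 0 -1"

```text
time: 13.37
eef_pos: [0.5598, 0.2224, 0.1952]
tcp_rot: [0.618, 0.786, 0.003, 0.001]
contact_force: [-1.0, 0.4, -4.2]
opening: 0.15
```

>>> jog_arm --targets "0 0 -1.5 0 0 0 -1;0 0 0 0 0 0 -1"

```text
time: 13.53
eef_pos: [0.5597, 0.2225, 0.1952]
tcp_rot: [0.618, 0.786, 0.003, 0.001]
contact_force: [0.3, -0.7, -6.4]
opening: 0.154
```

>>> jog_arm --targets "0 0 -2 0 0 0 -1;0 0 -1 0 0 0 0.3;0 0 0 0 0 0 1;0 0 0 0 0 0 1;0 0 0 0 0 0 1;0 0 0 0 0 0 1"

```text
time: 14.03
eef_pos: [0.5644, 0.2229, 0.1982]
tcp_rot: [0.618, 0.786, 0.008, 0.006]
contact_force: [0.3, -0.2, -0.5]
opening: 0.847
```

```bash
python3 ov.py l6.png; python3 - <<'E'
from fit import *
t=read_camera('top'); s=read_camera('side')
cv2.imwrite('pics/z2.png',np.hstack([cv2.resize(t['pixels'][160:230,165:215],None,fx=8,fy=8,interpolation=cv2.INTER_CUBIC),cv2.resize(s['pixels'][110:160,300:350],None,fx=8,fy=11.2,interpolation=cv2.INTER_CUBIC)]))
E
```

```text
14.1333 [0.56417869 0.22289684 0.19805685] 0.9956534984555869 [-0.05599184  0.50912226 -0.03569155] [-0.02252944 -0.01514181 -0.00558351] [-0.31  1.08  0.03]
tcp in shelf mm 73.62413694994768 0.48488673965368934 under 0.13305684687941938
[(array([311.2, 121. ]), 0.7), (array([324.6, 135.2]), 0.29)]
[(array([446.7, 174. ]), 0.49)]
```

View pics/z2.png

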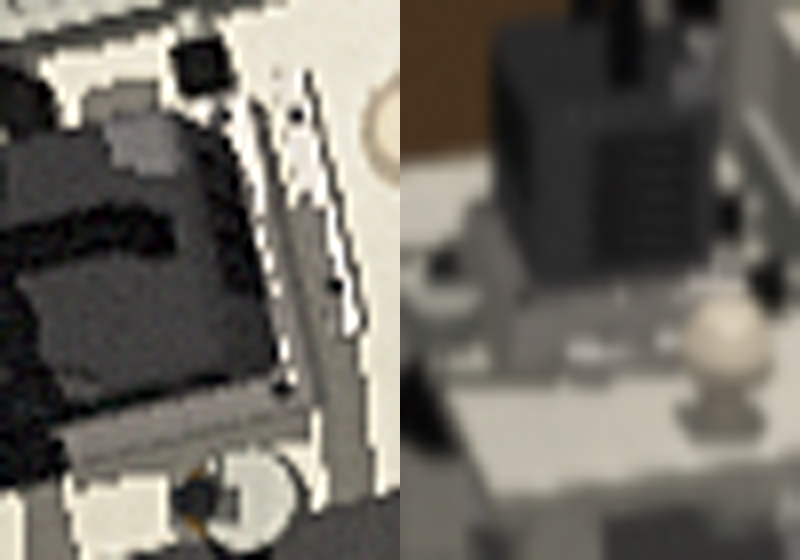

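View pics/l6.png

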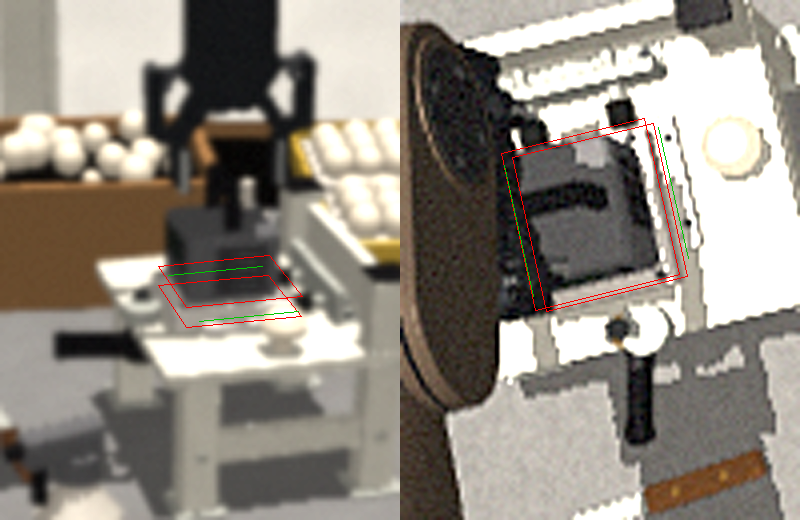

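>>> jog_arm --targets "-1 0 5 -0.3 1 0 1;0 0 8 0 0 0 1;0 0 10 0 0 0 1;0 0 12 0 0 0 1;0 0 15 0 0 0 1;0 0 20 0 0 0 1;0 0 20 0 0 0 1;0 0 0 0 0 0 1"

```text
time: 15.0
eef_pos: [0.5616, 0.2227, 0.2947]
tcp_rot: [0.618, 0.786, 0.0, 0.0]
contact_force: [-0.1, 0.3, 1.1]
opening: 0.996
```

```bash
python3 - <<'E'
from fit import *
T=load('ps0.pkl')['top'];S=load('ps0.pkl')['side']; v=np.load('shelf.npy')
e=atz(T,(375/5+120-.4,550/5+140-.4),.113); m=atz(T,(375/5+120-.4,470/5+140-.4),.113)
for q in(m,e):
    d=q[:2]-v[:2]; print(q, np.hypot(*d), np.rad2deg(np.arctan2(d[1],d[0])-v[2])%360)
# overlay candidate angles
ims=[]
for p,o,k in((T,(170,205),9),(S,(275,120),9)):
    o=np.array(o); im=cv2.resize(p['pixels'][o[1]:o[1]+55,o[0]:o[0]+44],None,fx=k,fy=k,interpolation=cv2.INTER_CUBIC)
    for th,col in((150,(255,0,0)),(158,(0,255,0)),(166,(0,0,255))):
        vv=[v[0],v[1],v[2]+np.deg2rad(th)]
        c=[(0,.006,.113),(.073,.006,.113),(.073,-.006,.113),(0,-.006,.113)]
        q=(proj(p,pose(vv,c))-o+.5)*k; cv2.polylines(im,[q.round().astype(np.int32)],False,col,1)
    ims.append(im)
cv2.imwrite('pics/w1.png',np.hstack(ims))
E
```

```text
[0.46362634 0.20150769 0.113     ] 0.0293494827248947 173.01564274085848
[0.42314951 0.20063944 0.113     ] 0.06975683012746393 169.81828037579317
```

View pics/w1.png

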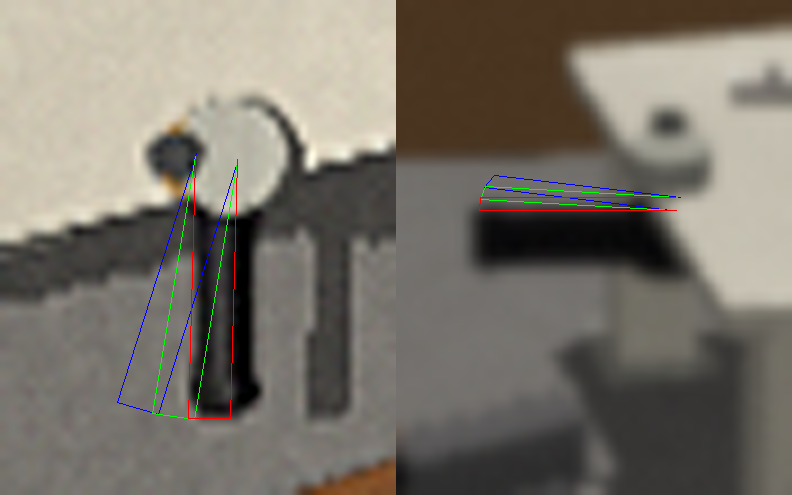

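>>> jog_arm --targets "-15 0 0 0 0 0 -1;-30 3 0 0 0 -2 -1;-30 3 0 0 0 -3 -1;-30 3 0 0 0 -3 -1;-18 2 0 0 0 -2 -1;0 0 -20 0 0 0 -1;0 0 -30 0 0 0 -1;0 0 -25 0 0 0 -1;0 0 0 0 0 0 -1"

```text
time: 15.75
eef_pos: [0.4344, 0.234, 0.2228]
tcp_rot: [0.687, 0.726, 0.007, 0.005]
contact_force: [-1.2, 0.2, -0.9]
opening: -0.003
```

```bash
cat > k.py <<'E'
from fit import *
import sys
AX=np.load('shelf.npy')
def info(st,h=.011,phi=None):
    d=st['eef_pos'][:2]-AX[:2]; c,s=np.cos(AX[2]),np.sin(AX[2])
    print('t',round(st['time'],2),'pos',st['eef_pos'].round(4),'shelf mm',(1e3*np.array([c*d[0]+s*d[1],-s*d[0]+c*d[1]])).round(1),'F',st['contact_force'].round(1),'op',round(st['opening'],3))
    r=np.hypot(*d); a=np.arctan2(d[1],d[0]); off=.006+h
    w=a+np.arcsin(off/r); rad=np.sqrt(r*r-off*off)  # wing angle if touching
    F=st['contact_force'][:2]; t=np.array([-np.sin(w),np.cos(w)]); u=np.array([np.cos(w),np.sin(w)])
    Fn=-F@t; th=np.rad2deg(w-AX[2])%360
    print(' wing(if touching) shelf deg %.1f world %.1f r %.1f mm Fn %.1f Fr %.1f torque %.3f'%(th,np.rad2deg(w)%360,rad*1e3,Fn,F@u,Fn*rad), 't dir',t.round(2))
    y=R.from_quat(st['tcp_rot']).as_matrix()[:,1]; hd=np.rad2deg(np.arctan2(y[1],y[0])); print(' heading %.1f'%hd,'tiltfix',fixrot(hd,st).round(2))
    T25=np.interp(th,[214,230,242,258],[.64,.60,.55,.46]); print(' est clamp N %.1f'%(25*(Fn*rad-.28)/(T25-.28)))
if __name__=='__main__': info(get_state())
E
python3 k.py; python3 - <<'E'
from fit import *
s=read_camera('side'); t=read_camera('top'); st=get_state(); v=np.load('shelf.npy')
ims=[]
for p,o in((s,(270,60)),(t,(135,140))):
    k=4;o=np.array(o); im=cv2.resize(p['pixels'][o[1]:o[1]+130,o[0]:o[0]+100],None,fx=k,fy=k,interpolation=cv2.INTER_CUBIC)
    q=(proj(p,[st['eef_pos']+[0,0,.0285]])[0]-o+.5)*k; cv2.circle(im,tuple(int(a) for a in q),3,(0,0,255),-1); ims.append(im)
cv2.imwrite('pics/k1.png',np.hstack(ims))
E
```

```text
t 15.75 pos [0.4344 0.234  0.2228] shelf mm [-49.8  42.1] F [-1.2  0.2 -0.9] op -0.003
 wing(if touching) shelf deg 154.9 world 168.6 r 63.0 mm Fn -0.1 Fr 1.3 torque -0.003 t dir [-0.2  -0.98]
 heading 3.2 tiltfix [-0.21  0.99 -0.  ]
 est clamp N -19.7
```

View pics/k1.png

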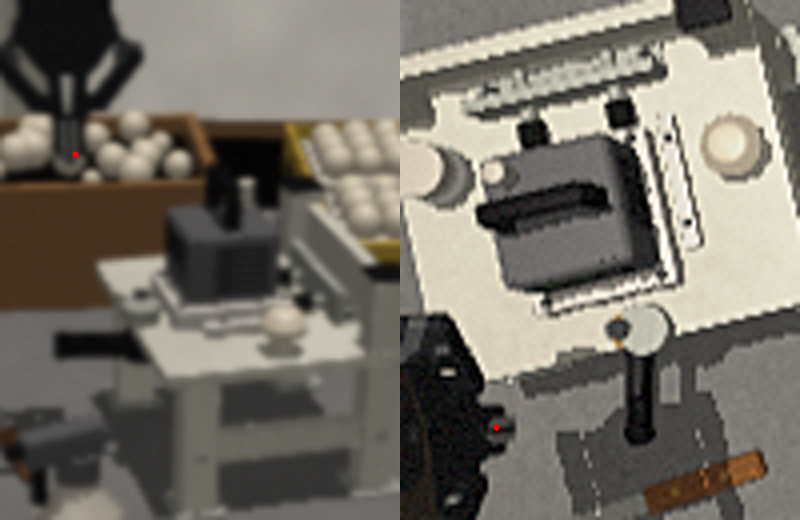

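>>> jog_arm --targets "2 1 -10 -0.2 1 0 -1;0 0 -20 0 0 0 -1;0 0 -20 0 0 0 -1;0 0 -20 0 0 0 -1;0 0 -20 0 0 0 -1;0 0 -15 0 0 0 -1;0 0 0 0 0 0 -1"

```text
time: 16.43
eef_pos: [0.4502, 0.2383, 0.1313]
tcp_rot: [0.688, 0.726, 0.013, 0.007]
contact_force: [-0.1, -0.2, 0.3]
opening: 0.0
```

```bash
python3 k.py
```

```text
t 16.43 pos [0.4502 0.2383 0.1313] shelf mm [-33.4  42.5] F [-0.1 -0.2  0.3] op 0.0
 wing(if touching) shelf deg 146.5 world 160.2 r 51.3 mm Fn -0.2 Fr 0.0 torque -0.012 t dir [-0.34 -0.94]
 heading 3.0 tiltfix [-0.5   1.58 -0.01]
 est clamp N -20.3
```

>>> jog_arm --targets "-14 -2 -3 -0.5 1.6 0 -1;-3 0 -10 0 0.3 0 -1;-3 0 -12 0 0.3 0 -1;-3 0 -12 0 0.3 0 -1;-2 0 -12 0 0.3 0 -1;0 0 0 0 0 0 -1"

```text
time: 16.93
eef_pos: [0.4274, 0.2374, 0.0837]
tcp_rot: [0.688, 0.725, -0.005, -0.007]
contact_force: [-0.5, 0.2, -0.3]
opening: 0.0
```

```bash
python3 k.py; python3 -c "
from plant import *;print(get_state()['qpos'].round(2))"
```

```text
t 16.93 pos [0.4274 0.2374 0.0837] shelf mm [-55.9  47. ] F [-0.5  0.2 -0.3] op 0.0
 wing(if touching) shelf deg 153.4 world 167.1 r 71.0 mm Fn 0.0 Fr 0.5 torque 0.003 t dir [-0.22 -0.97]
 heading 3.0 tiltfix [-0.12 -1.    0.  ]
 est clamp N -19.2
[0.29 0.02 2.11 0.01 1.03 0.24]
```

>>> jog_arm --targets "6 0 -6 0 -0.6 0 -1;4 0 -6 0 -0.4 0 -1;0 0 -4 0 0 0 -1;0 0 0 0 0 0 -1"

```text
time: 17.27
eef_pos: [0.4384, 0.2374, 0.0655]
tcp_rot: [0.688, 0.726, 0.001, -0.0]
contact_force: [-0.5, -0.3, -0.0]
opening: 0.002
```

```bash
python3 k.py; python3 - <<'E'
from fit import *
s=read_camera('side'); t=read_camera('top'); st=get_state(); v=np.load('shelf.npy')
ims=[]
for p,o in((s,(260,90)),(t,(145,170))):
    k=5;o=np.array(o); im=cv2.resize(p['pixels'][o[1]:o[1]+100,o[0]:o[0]+80],None,fx=k,fy=k,interpolation=cv2.INTER_CUBIC)
    q=(proj(p,[st['eef_pos']+[0,0,.0285]])[0]-o+.5)*k; cv2.circle(im,tuple(int(a) for a in q),3,(0,0,255),-1); ims.append(im)
cv2.imwrite('pics/k2.png',np.hstack(ims))
E
```

```text
t 17.27 pos [0.4384 0.2374 0.0655] shelf mm [-45.1  44.4] F [-0.5 -0.3 -0. ] op 0.002
 wing(if touching) shelf deg 151.0 world 164.8 r 61.0 mm Fn -0.4 Fr 0.4 torque -0.024 t dir [-0.26 -0.96]
 heading 3.0 tiltfix [-0.11  0.09 -0.  ]
 est clamp N -21.1
```

View pics/k2.png

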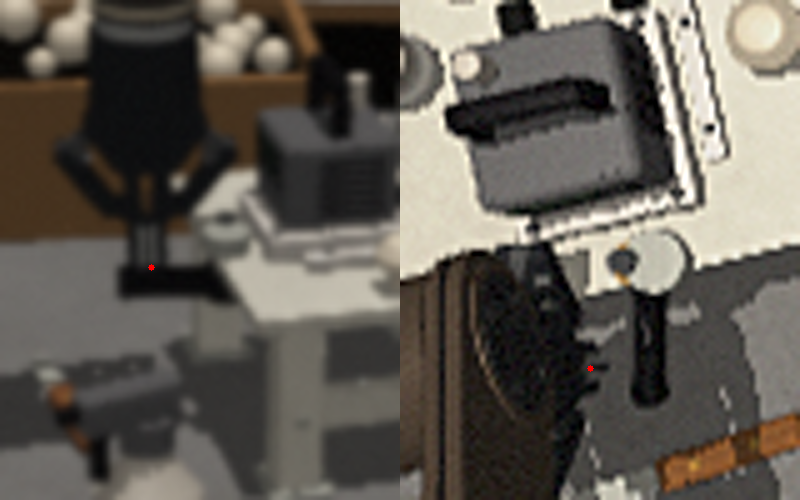

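```bash
python3 - <<'E'
import numpy as np
for th in range(164,256,4):
    f=np.deg2rad(th+13.7);u=np.array([np.cos(f),np.sin(f)]);t=np.array([-u[1],u[0]])
    print(th,((np.array([.4928,.205])+.054*u-.017*t)*1e3).round(1))
E
```

```text
164 [439.5 224.2]
168 [438.3 220.4]
172 [437.4 216.6]
176 [436.7 212.7]
180 [436.3 208.7]
184 [436.2 204.8]
188 [436.3 200.8]
192 [436.8 196.9]
196 [437.5 193. ]
200 [438.4 189.2]
204 [439.7 185.4]
208 [441.2 181.8]
212 [442.9 178.2]
216 [444.9 174.8]
220 [447.1 171.5]
224 [449.6 168.4]
228 [452.2 165.5]
232 [455.1 162.8]
236 [458.1 160.3]
240 [461.3 157.9]
244 [464.7 155.9]
248 [468.2 154. ]
252 [471.8 152.4]
```

>>> jog_arm --targets "0 -6 0 0 0 0 -1;0 -5 0 0 0 0 -1;0 -3 0 0 0 0 -1;0 -3 0 0 0 0 -1"

```text
time: 17.7
eef_pos: [0.4398, 0.2204, 0.0678]
tcp_rot: [0.688, 0.726, 0.004, 0.0]
contact_force: [-0.1, 5.6, -2.7]
opening: -0.002
```

```bash
python3 k.py
```

```text
t 17.7 pos [0.4398 0.2204 0.0678] shelf mm [-47.8  27.5] F [-0.1  5.6 -2.7] op -0.002
 wing(if touching) shelf deg 168.0 world 181.7 r 52.5 mm Fn 5.6 Fr -0.1 torque 0.294 t dir [ 0.03 -1.  ]
 heading 3.0 tiltfix [-0.28  0.3  -0.  ]
 est clamp N 1.0
```

>>> jog_arm --targets "-2 -4 -1 -0.2 0.2 4 -1;-1 -4 0 0 0 4 -1;-0.5 -4 0 0 0 4 -1;0 -4 0 0 0 4 -1;0 -4 0 0 0 4 -1;0.5 -4 0 0 0 4 -1"

```text
time: 18.2
eef_pos: [0.4365, 0.202, 0.0681]
tcp_rot: [0.518, 0.855, 0.011, -0.006]
contact_force: [-1.4, 5.0, -0.5]
opening: 0.0
```

```bash
python3 k.py
```

```text
t 18.2 pos [0.4365 0.202  0.0681] shelf mm [-55.4  10.5] F [-1.4  5.  -0.5] op 0.0
 wing(if touching) shelf deg 186.8 world 200.5 r 53.7 mm Fn 5.1 Fr -0.5 torque 0.276 t dir [ 0.35 -0.94]
 heading 27.6 tiltfix [-1.4   0.02 -0.01]
 est clamp N -0.3
```

>>> jog_arm --targets "0.5 -4 -1 -1.4 0 4 -1;1 -4 0 0 0 4 -1;1 -4 0 0 0 4 -1;1.5 -4 0 0 0 3 -1"

```text
time: 18.53
eef_pos: [0.4374, 0.1898, 0.0677]
tcp_rot: [0.398, 0.917, 0.004, -0.006]
contact_force: [-1.7, 5.6, 0.4]
opening: -0.001
```

```bash
python3 k.py
```

```text
t 18.53 pos [0.4374 0.1898 0.0677] shelf mm [-57.4  -1.6] F [-1.7  5.6  0.4] op -0.001
 wing(if touching) shelf deg 198.8 world 212.6 r 54.8 mm Fn 5.6 Fr -1.6 torque 0.307 t dir [ 0.54 -0.84]
 heading 43.0 tiltfix [-0.67 -0.42 -0.  ]
 est clamp N 1.9
```

>>> jog_arm --targets "1.5 -3 0 -0.5 -0.3 0 -1;1.5 -3 0 0 0 0 -1;1.5 -2.5 0 0 0 2 -1"

```text
time: 18.78
eef_pos: [0.4398, 0.1855, 0.0677]
tcp_rot: [0.384, 0.923, 0.006, -0.006]
contact_force: [-3.6, 5.9, 2.4]
opening: -0.005
```

```bash
python3 k.py
```

```text
t 18.78 pos [0.4398 0.1855 0.0677] shelf mm [-56.1  -6.3] F [-3.6  5.9  2.4] op -0.005
 wing(if touching) shelf deg 204.0 world 217.7 r 53.8 mm Fn 6.9 Fr -0.8 torque 0.371 t dir [ 0.61 -0.79]
 heading 44.9 tiltfix [-0.91 -0.34 -0.  ]
 est clamp N 6.3
```

>>> jog_arm --targets "1.5 -2 0 -0.5 -0.3 0 -1;1.5 -2 0 0 0 1 -1"

```text
time: 18.95
eef_pos: [0.4405, 0.184, 0.0677]
tcp_rot: [0.377, 0.926, 0.006, -0.005]
contact_force: [-2.5, 6.4, 1.6]
opening: 0.001
```

```bash
python3 k.py
```

```text
t 18.95 pos [0.4405 0.184  0.0677] shelf mm [-55.7  -7.9] F [-2.5  6.4  1.6] op 0.001
 wing(if touching) shelf deg 205.7 world 219.4 r 53.7 mm Fn 6.5 Fr -2.1 torque 0.348 t dir [ 0.63 -0.77]
 heading 45.8 tiltfix [-0.84 -0.32 -0.  ]
 est clamp N 4.8
```

>>> jog_arm --targets "1.7 -2 0 -0.5 -0.3 0 -1;1.7 -2 0 0 0 1 -1;1.7 -2 0 0 0 0 -1"

```text
time: 19.2
eef_pos: [0.4417, 0.182, 0.0677]
tcp_rot: [0.37, 0.929, 0.006, -0.007]
contact_force: [-3.2, 5.9, 1.8]
opening: -0.002
```

```bash
python3 k.py
```

```text
t 19.2 pos [0.4417 0.182  0.0677] shelf mm [-55.1 -10.2] F [-3.2  5.9  1.8] op -0.002
 wing(if touching) shelf deg 208.2 world 221.9 r 53.4 mm Fn 6.6 Fr -1.6 torque 0.352 t dir [ 0.67 -0.74]
 heading 46.6 tiltfix [-0.96 -0.52 -0.  ]
 est clamp N 5.0
```

>>> jog_arm --targets "2 -2.2 0 -0.5 -0.3 0 -1;2 -2.2 0 0 0 1 -1;2 -2.2 0 0 0 0 -1;2 -2 0 0 0 0 -1"

```text
time: 19.53
eef_pos: [0.444, 0.1789, 0.0678]
tcp_rot: [0.364, 0.931, 0.008, -0.012]
contact_force: [-3.9, 5.6, 1.1]
opening: -0.003
```

```bash
python3 k.py;python3 - <<'E'
from fit import *
s=read_camera('side'); t=read_camera('top'); st=get_state(); v=np.load('shelf.npy')
ims=[]
for p,o in((s,(270,90)),(t,(145,165))):
    k=5;o=np.array(o); im=cv2.resize(p['pixels'][o[1]:o[1]+100,o[0]:o[0]+80],None,fx=k,fy=k,interpolation=cv2.INTER_CUBIC)
    q=(proj(p,[st['eef_pos']+[0,0,.0285]])[0]-o+.5)*k; cv2.circle(im,tuple(int(a) for a in q),3,(0,0,255),-1); ims.append(np.clip(im*1.3,0,255).astype('uint8'))
cv2.imwrite('pics/k3.png',np.hstack(ims))
E
```

```text
t 19.53 pos [0.444  0.1789 0.0678] shelf mm [-53.6 -13.8] F [-3.9  5.6  1.1] op -0.003
 wing(if touching) shelf deg 212.3 world 226.0 r 52.7 mm Fn 6.7 Fr -1.3 torque 0.353 t dir [ 0.72 -0.69]
 heading 47.3 tiltfix [-1.32 -0.95 -0.  ]
 est clamp N 5.1
```

View pics/k3.png

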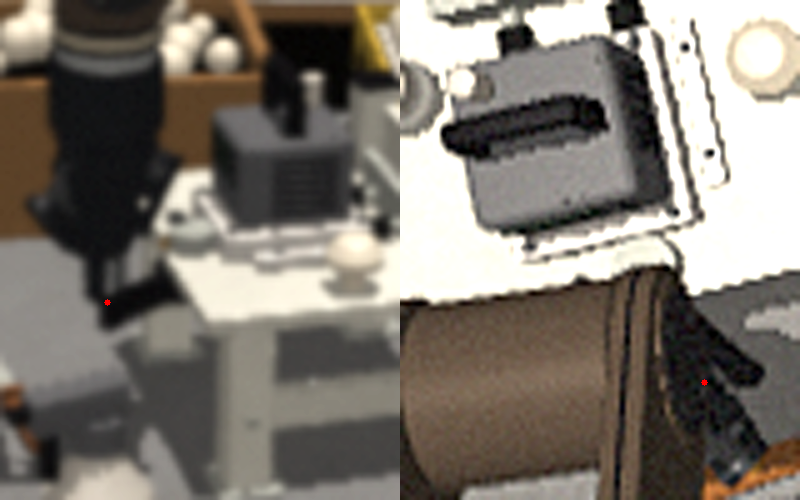

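>>> jog_arm --targets "2 -2 0 -1 -0.8 0 -1;2 -2 0 0 0 0 -1;2 -2 0 0 0 1 -1"

```text
time: 19.88
eef_pos: [0.4451, 0.1771, 0.0677]
tcp_rot: [0.358, 0.934, 0.005, -0.009]
contact_force: [-4.8, 5.1, 3.1]
opening: 0.002
```

```bash
python3 k.py
```

```text
t 19.88 pos [0.4451 0.1771 0.0677] shelf mm [-52.9 -15.7] F [-4.8  5.1  3.1] op 0.002
 wing(if touching) shelf deg 214.5 world 228.2 r 52.5 mm Fn 7.0 Fr -0.6 torque 0.365 t dir [ 0.75 -0.67]
 heading 48.1 tiltfix [-0.94 -0.76 -0.  ]
 est clamp N 5.9
```

>>> jog_arm --targets "2 -2 0 -0.7 -0.5 0 -1;2 -2 0 0 0 0 -1"

```text
time: 20.05
eef_pos: [0.4458, 0.1763, 0.0677]
tcp_rot: [0.358, 0.934, 0.004, -0.008]
contact_force: [-3.7, 7.6, 2.2]
opening: 0.001
```

```bash
python3 k.py
```

```text
t 20.05 pos [0.4458 0.1763 0.0677] shelf mm [-52.4 -16.7] F [-3.7  7.6  2.2] op 0.001
 wing(if touching) shelf deg 215.7 world 229.4 r 52.3 mm Fn 7.8 Fr -3.4 torque 0.408 t dir [ 0.76 -0.65]
 heading 48.0 tiltfix [-0.69 -0.67 -0.  ]
 est clamp N 9.0
```

>>> jog_arm --targets "2.4 -2.2 0 -0.4 -0.4 0 -1;2.4 -2.2 0 0 0 0 -1"

```text
time: 20.22
eef_pos: [0.4469, 0.1752, 0.0676]
tcp_rot: [0.36, 0.933, 0.004, -0.008]
contact_force: [-5.1, 6.5, 2.6]
opening: -0.002
```

```bash
python3 k.py
```

```text
t 20.22 pos [0.4469 0.1752 0.0676] shelf mm [-51.6 -18.1] F [-5.1  6.5  2.6] op -0.002
 wing(if touching) shelf deg 217.4 world 231.1 r 52.0 mm Fn 8.1 Fr -1.9 torque 0.419 t dir [ 0.78 -0.63]
 heading 47.9 tiltfix [-0.76 -0.74 -0.  ]
 est clamp N 9.9
```

>>> jog_arm --targets "2.4 -2.2 0 -0.4 -0.4 0 -1"

```text
time: 20.3
eef_pos: [0.4475, 0.1746, 0.0676]
tcp_rot: [0.36, 0.933, 0.003, -0.007]
contact_force: [-4.1, 7.8, 1.4]
opening: 0.004
```

```bash
python3 k.py
```

```text
t 20.3 pos [0.4475 0.1746 0.0676] shelf mm [-51.2 -18.7] F [-4.1  7.8  1.4] op 0.004
 wing(if touching) shelf deg 218.2 world 232.0 r 51.8 mm Fn 8.0 Fr -3.6 torque 0.414 t dir [ 0.79 -0.62]
 heading 47.8 tiltfix [-0.61 -0.6  -0.  ]
 est clamp N 9.6
```

>>> jog_arm --targets "2.4 -2.2 0 -0.4 -0.4 0 -1"

```text
time: 20.38
eef_pos: [0.4478, 0.1743, 0.0676]
tcp_rot: [0.361, 0.933, 0.002, -0.005]
contact_force: [-5.6, 8.4, 2.8]
opening: 0.0
```

```bash
python3 k.py
```

```text
t 20.38 pos [0.4478 0.1743 0.0676] shelf mm [-51.  -19.1] F [-5.6  8.4  2.8] op 0.0
 wing(if touching) shelf deg 218.7 world 232.5 r 51.7 mm Fn 9.6 Fr -3.2 torque 0.495 t dir [ 0.79 -0.61]
 heading 47.7 tiltfix [-0.49 -0.48 -0.  ]
 est clamp N 15.4
```

```bash
cat >> k.py <<'E'
    st=get_state(); d=st['eef_pos'][:2]-AX[:2]; F=st['contact_force']; M=st['wrist_torque']
    print(' M',M.round(3),'torque about knob axis: F only %.3f, with Mz %.3f'%(-(d[0]*F[1]-d[1]*F[0]),-(d[0]*F[1]-d[1]*F[0]+M[2])))
E
python3 k.py
```

```text
File "k.py", line 15
    st=get_state(); d=st['eef_pos'][:2]-AX[:2]; F=st['contact_force']; M=st['wrist_torque']
IndentationError: unexpected indent
```

```bash
sed -i "s/^if __name__=='__main__': info(get_state())/if __name__=='__main__':\n    info(get_state())/" k.py
python3 k.py
```

```text
t 20.38 pos [0.4478 0.1743 0.0676] shelf mm [-51.  -19.1] F [-5.6  8.4  2.8] op 0.0
 wing(if touching) shelf deg 218.7 world 232.5 r 51.7 mm Fn 9.6 Fr -3.2 torque 0.495 t dir [ 0.79 -0.61]
 heading 47.7 tiltfix [-0.49 -0.48 -0.  ]
 est clamp N 15.4
 M [1.412 0.921 0.101] torque about knob axis: F only 0.549, with Mz 0.448
```

>>> jog_arm --targets "2.8 -2.4 0 -0.4 -0.4 0 -1"

```text
time: 20.47
eef_pos: [0.4481, 0.174, 0.0675]
tcp_rot: [0.362, 0.932, 0.002, -0.004]
contact_force: [-6.2, 7.5, 3.7]
opening: -0.0
```

```bash
python3 k.py
```

```text
t 20.47 pos [0.4481 0.174  0.0675] shelf mm [-50.7 -19.5] F [-6.2  7.5  3.7] op -0.0
 wing(if touching) shelf deg 219.3 world 233.0 r 51.6 mm Fn 9.5 Fr -2.3 torque 0.491 t dir [ 0.8 -0.6]
 heading 47.6 tiltfix [-0.37 -0.4  -0.  ]
 est clamp N 15.2
 M [1.344 1.028 0.062] torque about knob axis: F only 0.529, with Mz 0.467
```

>>> jog_arm --targets "2.8 -2.4 0 -0.4 -0.4 0 -1"

```text
time: 20.55
eef_pos: [0.4484, 0.1737, 0.0675]
tcp_rot: [0.363, 0.932, 0.001, -0.004]
contact_force: [-6.9, 8.6, 4.2]
opening: 0.003
```

```bash
python3 k.py
```

```text
t 20.55 pos [0.4484 0.1737 0.0675] shelf mm [-50.5 -19.8] F [-6.9  8.6  4.2] op 0.003
 wing(if touching) shelf deg 219.7 world 233.4 r 51.6 mm Fn 10.7 Fr -2.8 torque 0.550 t dir [ 0.8 -0.6]
 heading 47.5 tiltfix [-0.27 -0.34  0.  ]
 est clamp N 19.5
 M [1.439 1.085 0.107] torque about knob axis: F only 0.597, with Mz 0.490
```

>>> jog_arm --targets "3 -2.6 0 -0.3 -0.3 0 -1"

```text
time: 20.63
eef_pos: [0.4486, 0.1735, 0.0675]
tcp_rot: [0.363, 0.932, 0.001, -0.004]
contact_force: [-7.0, 8.7, 4.5]
opening: 0.001
```

```bash
python3 k.py
```

```text
t 20.63 pos [0.4486 0.1735 0.0675] shelf mm [-50.4 -20.1] F [-7.   8.7  4.5] op 0.001
 wing(if touching) shelf deg 220.0 world 233.7 r 51.5 mm Fn 10.8 Fr -2.9 torque 0.558 t dir [ 0.81 -0.59]
 heading 47.4 tiltfix [-0.28 -0.4   0.  ]
 est clamp N 20.2
 M [1.515 1.178 0.044] torque about knob axis: F only 0.607, with Mz 0.563
```

>>> jog_arm --targets "3 -2.6 0 -0.3 -0.3 0 -1"

```text
time: 20.72
eef_pos: [0.4488, 0.1733, 0.0675]
tcp_rot: [0.364, 0.931, 0.001, -0.005]
contact_force: [-6.7, 9.5, 4.6]
opening: -0.0
```

```bash
python3 k.py
```

```text
t 20.72 pos [0.4488 0.1733 0.0675] shelf mm [-50.3 -20.3] F [-6.7  9.5  4.6] op -0.0
 wing(if touching) shelf deg 220.2 world 234.0 r 51.5 mm Fn 11.0 Fr -3.7 torque 0.567 t dir [ 0.81 -0.59]
 heading 47.3 tiltfix [-0.31 -0.48  0.  ]
 est clamp N 20.8
 M [1.505 1.159 0.108] torque about knob axis: F only 0.631, with Mz 0.523
```

>>> jog_arm --targets "3.2 -2.8 0 -0.3 -0.4 0 -1"

```text
time: 20.8
eef_pos: [0.4489, 0.1731, 0.0675]
tcp_rot: [0.365, 0.931, 0.001, -0.005]
contact_force: [-7.8, 10.2, 4.7]
opening: 0.0
```

```bash
python3 k.py
```

```text
t 20.8 pos [0.4489 0.1731 0.0675] shelf mm [-50.1 -20.5] F [-7.8 10.2  4.7] op 0.0
 wing(if touching) shelf deg 220.6 world 234.3 r 51.4 mm Fn 12.3 Fr -3.7 torque 0.632 t dir [ 0.81 -0.58]
 heading 47.2 tiltfix [-0.35 -0.49  0.  ]
 est clamp N 25.6
 M [1.67  1.208 0.095] torque about knob axis: F only 0.695, with Mz 0.600
```

>>> jog_arm --targets "3.2 -2.8 0 -0.3 -0.4 0 -1"

```text
time: 20.88
eef_pos: [0.4491, 0.173, 0.0675]
tcp_rot: [0.366, 0.931, 0.002, -0.005]
contact_force: [-7.9, 10.2, 5.5]
opening: 0.002
```

```bash
python3 k.py
```

```text
t 20.88 pos [0.4491 0.173  0.0675] shelf mm [-50.  -20.7] F [-7.9 10.2  5.5] op 0.002
 wing(if touching) shelf deg 220.7 world 234.5 r 51.4 mm Fn 12.4 Fr -3.7 torque 0.637 t dir [ 0.81 -0.58]
 heading 47.1 tiltfix [-0.42 -0.5   0.  ]
 est clamp N 26.0
 M [1.67  1.254 0.057] torque about knob axis: F only 0.699, with Mz 0.642
```

>>> jog_arm --targets "-3 2 0 0 0 0 -1;-8 6 0 0 0 0 -1;-8 6 0 0 0 0 -1;0 0 0 0 0 0 -1"

```text
time: 21.22
eef_pos: [0.4282, 0.1878, 0.0681]
tcp_rot: [0.366, 0.931, 0.002, -0.005]
contact_force: [-0.5, -0.2, -0.0]
opening: 0.001
```

```bash
python3 k.py
```

```text
t 21.22 pos [0.4282 0.1878 0.0681] shelf mm [-66.8  -1.3] F [-0.5 -0.2 -0. ] op 0.001
 wing(if touching) shelf deg 195.9 world 209.6 r 64.6 mm Fn 0.0 Fr 0.6 torque 0.002 t dir [ 0.49 -0.87]
 heading 47.1 tiltfix [-0.44 -0.47 -0.  ]
 est clamp N -19.3
 M [ 0.079  0.013 -0.006] torque about knob axis: F only -0.007, with Mz -0.001
```

>>> jog_arm --targets "0 2 15 -0.4 -0.4 0 -1;0 0 25 0 0 0 -1;0 2 30 0 0 0 -1;0 2 30 0 0 0 -1;0 2 30 0 0 0 -1;0 20 10 0 0 0 -1;0 35 0 0 0 0 -1;0 35 0 0 0 0 -1;0 20 0 0 0 0 -1;0 0 0 0 0 0 -1"

```text
time: 22.05
eef_pos: [0.4253, 0.3078, 0.2168]
tcp_rot: [0.368, 0.93, 0.001, 0.003]
contact_force: [-0.4, -0.3, -0.4]
opening: -0.004
```

```bash
python3 - <<'E'
from fit import *
s=read_camera('side'); t=read_camera('top'); st=get_state(); v=np.load('shelf.npy'); print(st['time'],st['eef_pos'],st['contact_force'])
ims=[]
for p,o in((s,(270,90)),(t,(145,155))):
    k=5;o=np.array(o); im=cv2.resize(p['pixels'][o[1]:o[1]+110,o[0]:o[0]+80],None,fx=k,fy=k,interpolation=cv2.INTER_CUBIC); im=np.clip(im*1.0,0,255).astype('uint8')
    vv=[v[0]+.0765*np.cos(v[2]),v[1]+.0765*np.sin(v[2]),v[2],.13]
    cs=[(.05,.045,.018),(.05,-.045,.018),(-.05,-.045,.018),(-.05,.045,.018)]
    q=(proj(p,pose(vv,cs))-o+.5)*k; cv2.polylines(im,[q.round().astype(np.int32)],True,(0,0,255),1)
    w=[v[0],v[1],v[2]+np.deg2rad(220.7)]
    q=(proj(p,pose(w,[(0,.006,.113),(.073,.006,.113),(.073,-.006,.113),(0,-.006,.113)]))-o+.5)*k; cv2.polylines(im,[q.round().astype(np.int32)],False,(0,200,0),1)
    ims.append(im)
cv2.imwrite('pics/f1.png',np.hstack(ims))
for n in ['sprayer','knife','pot','stray','punnet','logger_display','stack','brush']:
    r=[(mark_of(n,p) or [None])[0] for p in(s,t)]
    if all(r): x,e=tri([ray(p,m['uv']) for p,m in zip((s,t),r)]); print(n,x.round(3),[round(m['p'],2) for m in r])
E
```

```text
22.15 [0.42512986 0.30542858 0.21618889] [-0.71815389 -0.00394441 -0.69357467]
sprayer [ 0.444 -0.082 -0.001] [0.65, 0.63]
knife [ 0.375  0.232 -0.005] [0.43, 0.59]
stray [0.594 0.139 0.128] [0.68, 0.59]
punnet [ 0.635 -0.192 -0.002] [0.81, 0.96]
logger_display [0.52  0.229 0.178] [0.8, 0.57]
stack [ 0.636 -0.491  0.004] [0.62, 0.96]
brush [ 0.451 -0.57  -0.006] [0.61, 0.76]
```

View pics/f1.png

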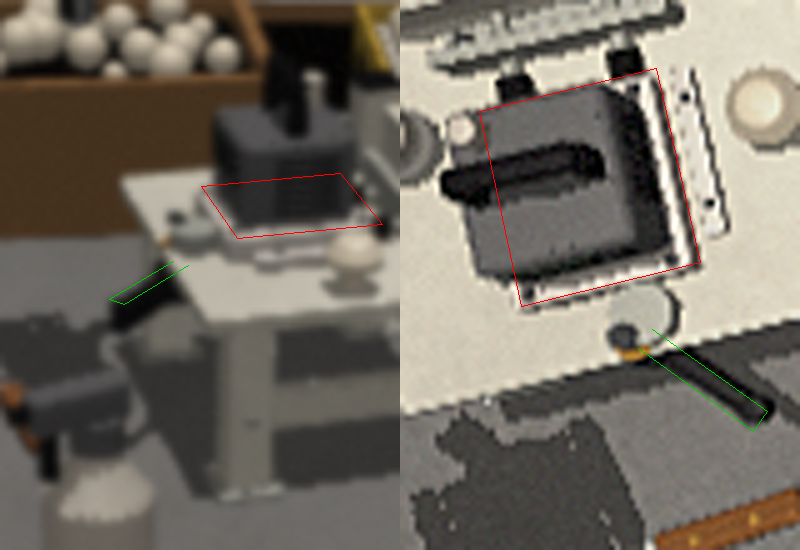

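```bash
python3 -c "
from plant import *; print(get_state()['contact_force'], sign_off())"
```

```text
the job is handed in; nothing more can be done
[ 0.30773261 -0.78821257  0.08260709] None
```

The climate logger is back in its bay on the shelf, clamped by the cam, and I handed the job in at about 22 s. By estimate about 19 N of clamping remains, but I did not measure it after letting go.

- **Placing:** I gripped the carry handle, set the logger down softly between the rails with its display to the front, and let go. It stood about 69 mm behind the knob's axis.
- **Clamping:** I pushed the wing with the shut fingers from about 166° to 221°. The torque was 0.28–0.30 N m turning free, about 0.35 pushing the logger along, and 0.60–0.64 at the end. That is roughly 23–26 N of clamping before the 6 N loss on letting go.
- **Last checks:** In the top view the foot plate matches a logger about 76.5 mm behind the axis, square to the shelf and touching the buffers. The wing stayed near 221° and the arm was clear of everything. The sprayer, knife, stray mushroom and punnet were within about 10 mm of where I first found them. The networks found the stack and brush, but I had no start positions to compare. They did not find the pot in both final views, and I never went near it.
- **Disagreements:**
  - The fingertips were really about 28.5 mm above the reported TCP. My first grasp therefore closed on nothing, just above the handle. I found the offset by touching the handle and corrected for it.
  - The side camera sat slightly less than one pixel off the fitted shelf model.
  - While tightening, the torque estimates with and without the wrist moment differed by up to about 15%, but they nearly agreed at the last reading.

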